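Put the wash balls and stain-remover tubs away at the laundry-room counter

TASK

Tidy the laundry counter: open the lid of the grey storage bin, lower every wash ball from the tray right down to the bottom of the bin, gently, without dropping it or pressing hard (their shells crack), and shut the lid again. Put the two stain-remover tubs that stand on the counter up on the riser shelf with the one already there, all three upright in one straight row along the middle of the board, side by side and touching or no more than about 2 cm apart. Leave the other things on the counter where they are.

Things in the scene. Friction and masses are not known exactly. Their poses are not given: they have to be found in the camera images.
- bin: grey open-topped storage bin, fixed to the counter, 200 mm along its own x, 260 mm along its own y, 105 mm high, walls and floor 4 mm thick; origin at the centre of its underside, z up. Its x axis points to the hinge side (away from the lid's handle), roughly to the robot's left.
- bin_lid (a joint): angle of the bin's white hinged lid: 0 shut, grows as it opens upward, 1.57 upright, stop at 1.75. It starts shut or left a little ajar (up to 0.3). The hinge is stiff, so the lid stays at whatever angle it is left; moving it takes about 4 N at the handle.
- bin_lid_hinge (a point): middle of the lid's hinge line, on the top of the bin's +x wall (100 mm from the bin's centre, 105 mm above its underside); the hinge line runs along the bin's y axis.
- bin_lid_handle (a point): middle of the lid's handle: a round steel bar 11 mm thick and about 100 mm long, parallel to the hinge line, standing 35 mm off the lid's outer face (lid 8 mm thick), 170 mm from the hinge line along the lid and 30 mm from the lid's free edge, which lies over the bin's -x wall when shut. It turns with the lid about the hinge.
- tray: shallow aluminium tray, fixed, 250 mm along its x, 200 mm along its y, rim 18 mm high, floor 4 mm thick; origin at the centre of its underside.
- riser: low white riser shelf, fixed, 150 mm deep (its x), 280 mm long (its y), flat top 70 mm above the counter; origin at the centre of its underside on the counter. The row goes along its y axis over its centre line.
- ball1: wash ball: rigid white plastic ball, 60 mm in diameter, 100 g (real weights differ by up to a quarter), perforated, with a grey band round its middle; origin at its centre. It rolls a little when let go. Lies in the tray at the start; may be absent.
- ball2: wash ball: rigid white plastic ball, 60 mm in diameter, 100 g (real weights differ by up to a quarter), perforated, with a grey band round its middle; origin at its centre. It rolls a little when let go. Lies in the tray at the start; may be absent.
- ball3: wash ball: rigid white plastic ball, 60 mm in diameter, 100 g (real weights differ by up to a quarter), perforated, with a grey band round its middle; origin at its centre. It rolls a little when let go. Lies in the tray at the start; may be absent.
- ball4: wash ball: rigid white plastic ball, 60 mm in diameter, 100 g (real weights differ by up to a quarter), perforated, with a grey band round its middle; origin at its centre. It rolls a little when let go. Lies in the tray at the start; may be absent.
- tub_a: stain-remover tub: upright white cylinder with a grey screw lid, 62 mm in diameter, 55 mm high, about 250 g; origin at the centre of its underside, z up. Stands on the counter at the start.
- tub_b: stain-remover tub: upright white cylinder with a grey screw lid, 62 mm in diameter, 55 mm high, about 250 g; origin at the centre of its underside, z up. Stands on the counter at the start.
- tub_c: stain-remover tub: upright white cylinder with a grey screw lid, 62 mm in diameter, 55 mm high, about 250 g; origin at the centre of its underside, z up. Already stands on the riser shelf, near the middle line and towards one end.
- spray: bystander: white trigger spray bottle, 65 mm in diameter, 195 mm high; origin at its underside.
- sheets_box: bystander: cardboard box, 80 mm along its x, 150 mm along its y, 90 mm high; origin at its underside.
- mug: bystander: white mug, 80 mm in diameter, 90 mm high; origin at its underside.
- books: bystander: two stacked books, about 130 x 200 x 40 mm high; origin at its underside.
- lint_brush: bystander: hand brush lying flat.
- peg_pot: bystander: round metal beaker, 90 mm in diameter, 100 mm high, with wooden clothes pegs standing in it; origin at its underside.
- coin_dish: bystander: low white dish, 100 mm in diameter, 30 mm high; origin at its underside.

How it is judged (in metres and radians):
On the way, in this order (a step that is already met when the one before it is completed fails the run):
1. the bin's lid is opened and stands up (value of joint bin_lid above 1.3 rad), for 0.2 s.
2. all the wash balls lie in the open bin (x of ball1 in the frame of bin between -0.1 and 0.1 m and y of ball1 in the frame of bin between -0.13 and 0.13 m and z of ball1 in the frame of bin between 0.02 and 0.1 m and linear speed of each of ball1, ball2, ball3, ball4 below 0.05 m/s and x of ball2 in the frame of bin between -0.1 and 0.1 m and y of ball2 in the frame of bin between -0.13 and 0.13 m and z of ball2 in the frame of bin between 0.02 and 0.1 m and x of ball3 in the frame of bin between -0.1 and 0.1 m and y of ball3 in the frame of bin between -0.13 and 0.13 m and z of ball3 in the frame of bin between 0.02 and 0.1 m and x of ball4 in the frame of bin between -0.1 and 0.1 m and y of ball4 in the frame of bin between -0.13 and 0.13 m and z of ball4 in the frame of bin between 0.02 and 0.1 m), for 0.3 s.
At the end, for the whole second after the job is handed in: Every ball present lies still in the bin; lid shut (below 0.06 rad); the three tubs stand upright and still on the riser, each within 15 mm of its centre line, within 120 mm of its middle lengthwise, and at most 90 mm centre to centre (28 mm gap) from another tub (all of step 2 and value of joint bin_lid below 0.06 rad and x of tub_a in the frame of riser between -0.015 and 0.015 m and y of tub_a in the frame of riser between -0.12 and 0.12 m and z of tub_a in the frame of riser between 0.063 and 0.077 m and angle between each of tub_a, tub_b, tub_c's own z axis and vertical below 0.1 rad and linear speed of each of tub_a, tub_b, tub_c below 0.03 m/s and (horizontal distance between tub_a and tub_b below 0.09 m or horizontal distance between tub_a and tub_c below 0.09 m) and x of tub_b in the frame of riser between -0.015 and 0.015 m and y of tub_b in the frame of riser between -0.12 and 0.12 m and z of tub_b in the frame of riser between 0.063 and 0.077 m and (horizontal distance between tub_b and tub_a below 0.09 m or horizontal distance between tub_b and tub_c below 0.09 m) and x of tub_c in the frame of riser between -0.015 and 0.015 m and y of tub_c in the frame of riser between -0.12 and 0.12 m and z of tub_c in the frame of riser between 0.063 and 0.077 m and (horizontal distance between tub_c and tub_a below 0.09 m or horizontal distance between tub_c and tub_b below 0.09 m)); the robot touches nothing.
It fails at once if a wash ball is dropped into the bin (moves faster than 0.65 m/s inside it) ((x of ball1 in the frame of bin between -0.1 and 0.1 m and y of ball1 in the frame of bin between -0.13 and 0.13 m and z of ball1 in the frame of bin between 0.02 and 0.1 m and linear speed of ball1 above 0.65 m/s) or (x of ball2 in the frame of bin between -0.1 and 0.1 m and y of ball2 in the frame of bin between -0.13 and 0.13 m and z of ball2 in the frame of bin between 0.02 and 0.1 m and linear speed of ball2 above 0.65 m/s) or (x of ball3 in the frame of bin between -0.1 and 0.1 m and y of ball3 in the frame of bin between -0.13 and 0.13 m and z of ball3 in the frame of bin between 0.02 and 0.1 m and linear speed of ball3 above 0.65 m/s) or (x of ball4 in the frame of bin between -0.1 and 0.1 m and y of ball4 in the frame of bin between -0.13 and 0.13 m and z of ball4 in the frame of bin between 0.02 and 0.1 m and linear speed of ball4 above 0.65 m/s)).
It fails at once if a wash ball is knocked or pressed against the bin with more than 20 N (contact force between any of ball1, ball2, ball3, ball4 and bin above 20 N).
It fails at once if a bystander is moved by more than 5 cm or tipped over (distance of any of spray, sheets_box, mug, books, lint_brush, peg_pot, coin_dish from where it was at the start of the episode above 0.05 m or angle between any of spray, sheets_box, mug, books, lint_brush, peg_pot, coin_dish's own z axis and vertical above 0.6 rad).
Of ball1, ball2, ball3, ball4 only 2 to 4 are there at a start; the rules pass over those that are not, and their reading is None.
At some moment in a run one of tub_a, tub_b, tub_c may be knocked a few centimetres aside while the robot is not near it.
It also fails if it takes over 210 s, if anything falls off the work surface, if the arm or the gripper's body presses on something with over 40 N, if the wrist force passes 120 N, or if a joint passes its speed limit or range.

ROBOT

A 6-joint arm with a two-finger parallel gripper is mounted at the origin on the work surface. World frame = base frame: x ahead of the robot, y to its left, z up, the work surface at z = 0. Lengths are in mm, angles in rad, forces in N, time in s.
With the tool pointing down it reaches from about 325 to 850 mm from the base axis. Payload 4.4 kg.
Tool frame: the origin (TCP) lies on the centre line of the jaws, within the pads' length; the fingertips stand 22 mm ahead of it and the grasp point (between the pads) lies 3 mm ahead of it (r.nose_length is the x of the fingertips in the tool frame, in mm); x points along the fingers, y is the direction in which the jaws open and shut, and the axes are right-handed (so a half turn about x gives the same grasp; the last joint's range is limited). The gripper opens to 94 mm and grips with 3 to 60 N. Pads are 16 mm wide; open, the fingers measure 119 mm over their backs; the gripper's body (75 mm by 177 mm) begins 78 mm behind the grasp point.
Start: joints at [-0.15, 0.207, 1.542, -0, 1.393, -0.15], TCP at [575.002, -0.012, 227.447] pointing down, gripper open.
Joint ranges: [-2.73, 2.73], [-0.86, 2.22], [0.23, 2.46], [-1.11, 4.25], [0.08, 2.63], [-2.82, 2.82]. Speed limits (rad/s): [2.79, 2.79, 3.14, 3.14, 3.14, 3.14].

INTERFACE

Orientations are given as a unit quaternion [w, x, y, z].
In Python, from rig import r gives the robot as it stands. The module is installed in compiled form; this text tells all that it offers.
- The arm moves only by the shell command python3 -m pendant 'ROWS' [FORCE]. ROWS is a JSON object of lists of equal length, an entry for each row: "jaw": the opening, from -1 (shut) to 1 (fully open), so that 0 is half open; "dp": the shift along the tool's x, y, z in m, a list of three; "spin": the turn about the tool's x in rad. A call has 1 to 12 rows; each row shifts and turns the commanded pose from where the row before left it, along the tool's axes as they then stand; what a row does not reach is not made up. A row lasts 1/12 s, in which the tool goes at most 41.7 mm and 7.16 degrees, less where a joint would pass 70% of its speed; a pose out of reach is approached as far as the arm can. A call is refused whole if a number of a shift passes 0.0417 or a number of a turn 0.125, either way. A call with a gripper value outside its range is refused whole. The fingers move at their own pace and stop on an object; FORCE is the grip in N (left out, the last holds). Time passes only in rows, so rows that do not move let the fingers close. It gives the time, the measured TCP pose, the force and the opening at its end, in the units of the state.
- r.observe(): the state, without advancing time (a new reading comes with each control period).
- r.read_camera(name): name is "scene" or "side" or "wrist"; returns a dict with "img" (400x640x3 uint8, red, green, blue), "vfov" (degrees; the focal length in pixels is half the picture's height over the tangent of half this angle, whatever the lens; pixels are square), "cx", "cy" (the principal point, pixels), "rvec" (rotation vector, rad) and "tvec" (3), from world to camera coordinates, as OpenCV has them. Camera axes: x right, y down, z forward; pixel columns grow to the right and rows downward; lengths in mm; the calibration is good to about 2 mm. A picture is of the moment at which its call begins. There is no depth.
- r.close_job(): hands the job in, once; it reports no verdict.
The state is a dict: "time": time; "qpos": joint angles; "dq": joint speeds; "effort": joint torques, N m; "tcp_pos": TCP position; "orientation": TCP orientation; "wrist_force": force on the tool from outside, world axes, zero at the start; "wrist_torque": the same for the moment, N m; "grip_width": finger opening in mm.
Only numpy, scipy, OpenCV 4.12 (cv2) and the standard library are available. Lean on these libraries where they do the work, as an engineer would, in place of code of your own. Each camera call takes 0.05 s, during which the arm holds its last target.

## Working session

There is one attempt and no reset: what is moved stays moved. The work goes in short steps, Python scripts to look and compute and a shell command to move; the robot and the scene stay as the last step left them, time stands still between calls to the robot, and variables do not carry over. Pictures are saved under pics/ and viewed, and the job is handed in when it is done.

```bash
mkdir -p pics; ls
cat > h.py <<'E'
import numpy as np, cv2
from rig import r
def cam(n,fn=None):
    c=r.read_camera(n)
    if fn: cv2.imwrite('pics/'+fn,c['img'][:,:,::-1])
    f=200/np.tan(np.radians(c['vfov'])/2)
    c['K']=np.array([[f,0,c['cx']],[0,f,c['cy']],[0,0,1.]])
    c['R']=cv2.Rodrigues(np.array(c['rvec'],float))[0]; c['t']=np.array(c['tvec'],float).ravel()
    c['C']=-c['R'].T@c['t']
    return c
def ray(c,u,v):
    d=c['R'].T@np.linalg.inv(c['K'])@np.array([u,v,1.]); return c['C'],d/np.linalg.norm(d)
def onz(c,u,v,z):
    o,d=ray(c,u,v); return o+d*(z-o[2])/d[2]
def proj(c,p):
    q=c['K']@(c['R']@np.array(p,float)+c['t']); return q[:2]/q[2]
def tri(c1,p1,c2,p2):
    o1,d1=ray(c1,*p1);o2,d2=ray(c2,*p2)
    A=np.array([d1,-d2]).T; s=np.linalg.lstsq(A,o2-o1,rcond=None)[0]
    a=o1+s[0]*d1;b=o2+s[1]*d2
    return (a+b)/2,np.linalg.norm(a-b)
E
python3 - <<'E'
from h import *
for n in ['scene','side','wrist']:
    c=cam(n,n+'0.png'); print(n,c['vfov'],c['cx'],c['cy'],c['C'].round(),c['R'][2].round(2),[k for k in c])
print(r.observe())
E
```

```text
pics
scene 43.765096295035946 311.6849490809633 200.91453236611264 [1337.  586. 1143.] [-0.53 -0.45 -0.71] ['img', 'vfov', 'cx', 'cy', 'rvec', 'tvec', 'K', 'R', 't', 'C']
side 44.801425923988035 314.05897556694407 196.4356965742008 [-291. -887.  894.] [ 0.6   0.58 -0.55] ['img', 'vfov', 'cx', 'cy', 'rvec', 'tvec', 'K', 'R', 't', 'C']
wrist 66.89395766496429 321.53996962087535 202.66895621212586 [573.  74. 384.] [-0.   -0.26 -0.97] ['img', 'vfov', 'cx', 'cy', 'rvec', 'tvec', 'K', 'R', 't', 'C']
{'time': 0.15, 'qpos': array([-1.50489244e-01,  2.07268948e-01,  1.54260977e+00, -5.16738887e-06,
        1.39352147e+00, -1.50483603e-01]), 'dq': array([-0.00085073, -0.00080662, -0.00328215, -0.00031491,  0.0007452 ,
       -0.0009441 ]), 'effort': array([ 1.45590316e-04, -3.71313965e+01, -2.81812102e+01,  6.98270788e-02,
        3.27237044e-02, -1.05386437e-04]), 'tcp_pos': array([5.74408400e+02, 8.29322101e-02, 2.26539751e+02]), 'orientation': array([ 0.49948516,  0.4996205 ,  0.50051207, -0.50038145]), 'wrist_force': array([ 0.09958203, -1.11786303, -1.41708453]), 'wrist_torque': array([ 0.00915261, -0.02526855,  0.00974275]), 'grip_width': 94.0198279160946}
```

View pics/scene0.png

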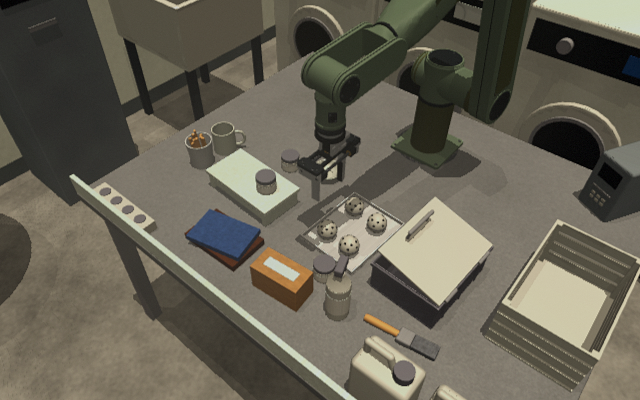

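View pics/side0.png

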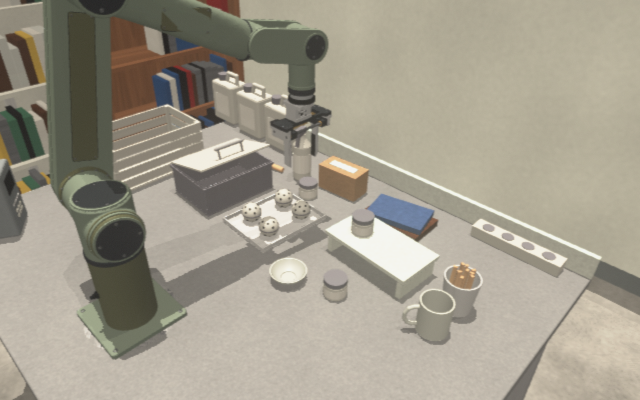

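View pics/wrist0.png

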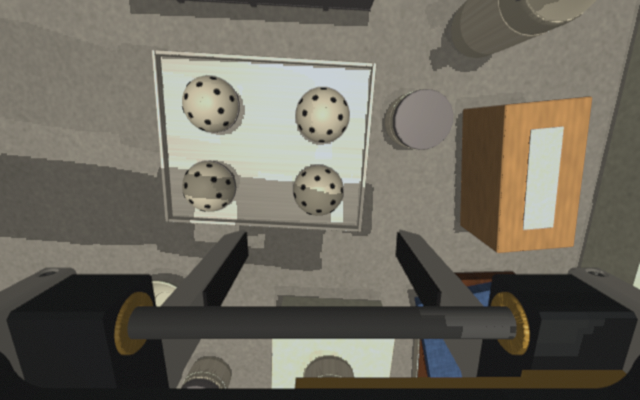

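Run:
```python
import cv2
s=cv2.imread('pics/scene0.png');d=cv2.imread('pics/side0.png')
cv2.imwrite('pics/z1.png',cv2.resize(s[170:330,340:520],(800,711)  ,interpolation=cv2.INTER_CUBIC)[:600])
cv2.imwrite('pics/z2.png',cv2.resize(d[120:240,150:340],(800,505),interpolation=cv2.INTER_CUBIC))
```

```text
(no output)
```

View pics/z1.png

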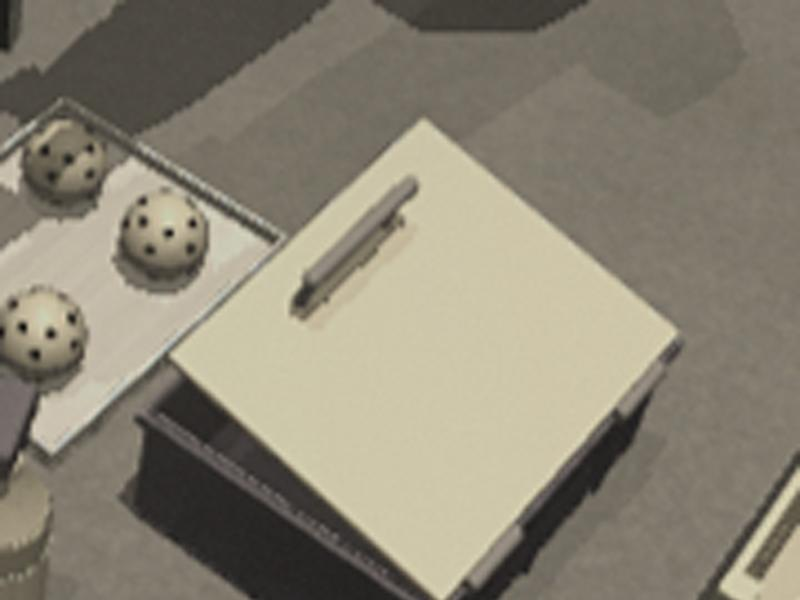

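View pics/z2.png

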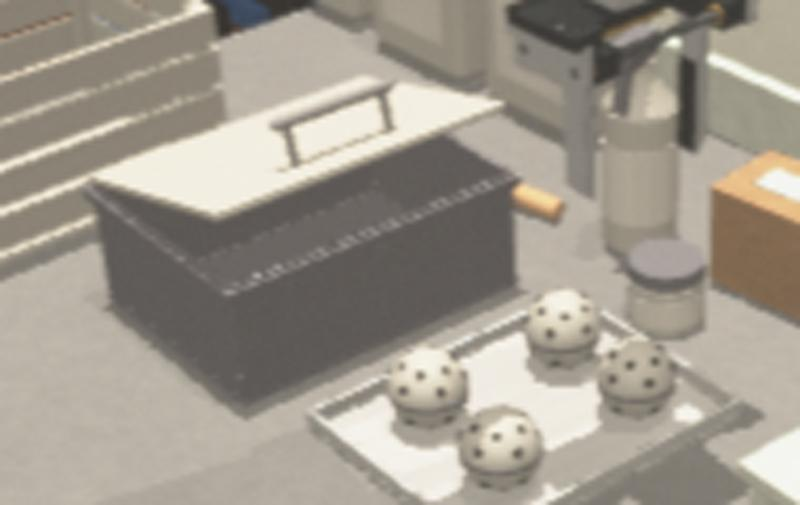

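Run:
```python
from h import *
s=cam('scene');d=cam('side')
Z1=lambda u,v:(340+u/4.444,170+v/4.444); Z2=lambda u,v:(150+u/4.21,120+v/4.21)
for n,a,b in [('free near',(421,118),(217,217)),('free far',(170,356),(503,103)),('hinge near',(681,335),(95,182)),('hinge far',(443,602),(365,80)),('hnd near',(410,184),(280,124)),('hnd far',(300,295),(388,89))]:
    p,e=tri(s,Z1(*a),d,Z2(*b)); print(n,p.round(1),round(e,1))
print('binbase near', onz(d,*Z2(247,412),0), 'rim', onz(d,*Z2(232,292),105))
```

```text
free near [370.6 216.1 161.6] 4.5
free far [628.8 205.5 162.8] 3.7
hinge near [381.5 409.1 108.9] 9.0
hinge far [637.3 395.7 111.7] 5.0
hnd near [453.1 250.6 192.2] 5.0
hnd far [556.2 247.4 183.9] 5.2
binbase near [368.08630283 201.82262629   0.        ] rim [368.92585476 202.52552932 105.        ]
```

```bash
cat >> h.py <<'E'
from scipy.spatial.transform import Rotation as Rt
def st():
    o=r.observe(); q=o['orientation']; M=Rt.from_quat([q[1],q[2],q[3],q[0]]).as_matrix()
    return o,M
def yaw(M): return np.arctan2(M[1,1],M[0,1])  # heading of tool y in world
def to(x,y,z,yw=None,n=None):
    """total dp in current tool frame (mm) and the spin; with n rows, per-row (turning) dps"""
    o,M=st(); d=np.array([x,y,z])-o['tcp_pos']; y0=yaw(M)
    s=0 if yw is None else -(((yw-y0)+np.pi)%(2*np.pi)-np.pi)
    print('t',round(o['time'],2),'tcp',o['tcp_pos'].round(1),'yaw',round(y0,3),'q',o['qpos'].round(2),'F',o['wrist_force'].round(1),'w',round(o['grip_width'],1))
    print('total dp tool',(M.T@d).round(1),'spin',round(s,3))
    if n:
        out=[]
        for i in range(n):
            Y=y0-s*i/n; A=np.array([[0,0,-1],[np.cos(Y),np.sin(Y),0],[np.sin(Y),-np.cos(Y),0]])
            out.append((A@d/n/1000).round(4).tolist())
        print(out,'spin',round(s/n,4))
E
python3 - <<'E'
from h import *
o,M=st(); print(M.round(3))
to(503,246,230,1.526,12)
E
```

```text
[[-0.001  1.     0.   ]
 [ 0.     0.    -1.   ]
 [-1.    -0.001 -0.   ]]
t 0.25 tcp [574.7   0.  226.9] yaw 0.0 q [-0.15  0.21  1.54  0.    1.39 -0.15] F [-0.  -0.2  0.1] w 94.1
total dp tool [  -3.   -71.7 -246. ] spin -1.526
[[-0.0003, -0.006, -0.0205], [-0.0003, -0.0033, -0.0211], [-0.0003, -0.0006, -0.0213], [-0.0003, 0.0021, -0.0212], [-0.0003, 0.0048, -0.0208], [-0.0003, 0.0074, -0.02], [-0.0003, 0.0098, -0.0189], [-0.0003, 0.0122, -0.0175], [-0.0003, 0.0143, -0.0159], [-0.0003, 0.0162, -0.0139], [-0.0003, 0.0178, -0.0117], [-0.0003, 0.0192, -0.0094]] spin -0.1272
```

```bash
python3 -m pendant '{"jaw":[1,1,1,1,1,1,1,1,1,0.5,0,0],"dp":[[-0.003,-0.006,-0.02],[-0.003,-0.003,-0.021],[-0.003,0,-0.021],[-0.003,0.002,-0.021],[-0.003,0.005,-0.021],[-0.003,0.007,-0.02],[-0.003,0.01,-0.019],[-0.003,0.012,-0.017],[0,0.014,-0.016],[0,0.016,-0.014],[0,0.018,-0.012],[0,0.019,-0.009]],"spin":[-0.124,-0.124,-0.124,-0.124,-0.124,-0.124,-0.124,-0.124,-0.124,-0.124,-0.124,-0.124]}' 15
python3 - <<'E'
from h import *
to(503,246,198,1.526)
s=cam('scene','s1.png');d=cam('side','d1.png');c=cam('wrist','w1.png')
E
```

```text
time: 1.25
tcp_pos: [508.0, 246.6, 251.4]
orientation: [0.707, 0.027, 0.707, -0.027]
wrist_force: [-0.4, -0.1, 0.5]
grip_width: 77.2
t 1.25 tcp [508.  246.6 251.4] yaw 1.494 q [ 0.3   0.17  1.54  0.    1.44 -1.2 ] F [-0.4 -0.1  0.5] w 77.2
total dp tool [53.4 -0.9 -4.9] spin -0.032
```

View pics/w1.png

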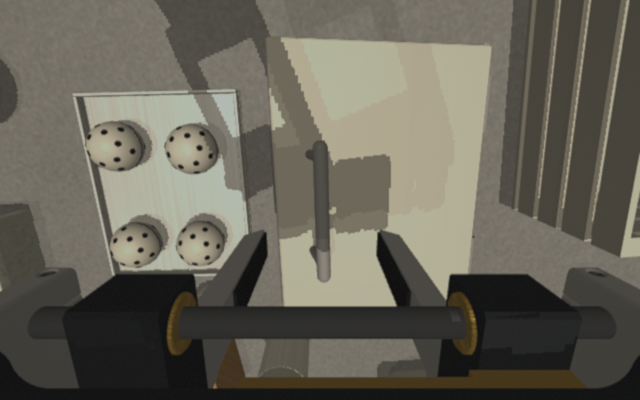

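Run:
```python
from h import *
c=cam('wrist')
for p in [(320,146),(323,278)]: print(onz(c,*p,189).round(1))
for b in [(115,146),(191,148),(134,244),(200,242)]: print('ball',onz(c,*b,34).round(1))
print(onz(c,*proj(c,[508,246.6,0]),0), proj(c,[508,246.6,189]))
```

```text
[449.  249.6 189. ]
[553.7 243.3 189. ]
ball [439.9  -1.7  34. ]
ball [449.9  90.4  34. ]
ball [568.2  -9.4  34. ]
ball [572.6  78.6  34. ]
[508.  246.6   0. ] [322.45708199 224.05757102]
```

```bash
python3 -m pendant '{"jaw":[0,0,0,0,0,-0.2,-0.5,-0.8,-0.9,-0.9,-0.9,-0.9],"dp":[[0.018,-0.0,-0.006],[0.018,0,0],[0.018,0,0],[0,0,0],[0,0,0],[0,0,0],[0,0,0],[0,0,0],[0,0,0],[0,0,0],[0,0,0],[0,0,0]],"spin":[-0.02,0,0,0,0,0,0,0,0,0,0,0]}' 12
python3 - <<'E'
from h import *
s=cam('scene','s2.png');d=cam('side','d2.png')
to(503,246,198,1.526)
cv2.imwrite('pics/z.png',cv2.resize(d['img'][80:240,130:340,::-1],(787,600),interpolation=cv2.INTER_CUBIC))
E
```

```text
time: 2.45
tcp_pos: [503.1, 248.2, 197.7]
orientation: [0.707, 0.024, 0.706, -0.02]
wrist_force: [0.9, 6.1, -1.6]
grip_width: 10.4
t 2.55 tcp [503.1 248.1 197.6] yaw 1.508 q [ 0.3   0.2   1.61  0.    1.33 -1.21] F [ 1.3  6.8 -1.7] w 10.5
total dp tool [-0.4 -2.1  0.1] spin -0.018
```

View pics/z.png

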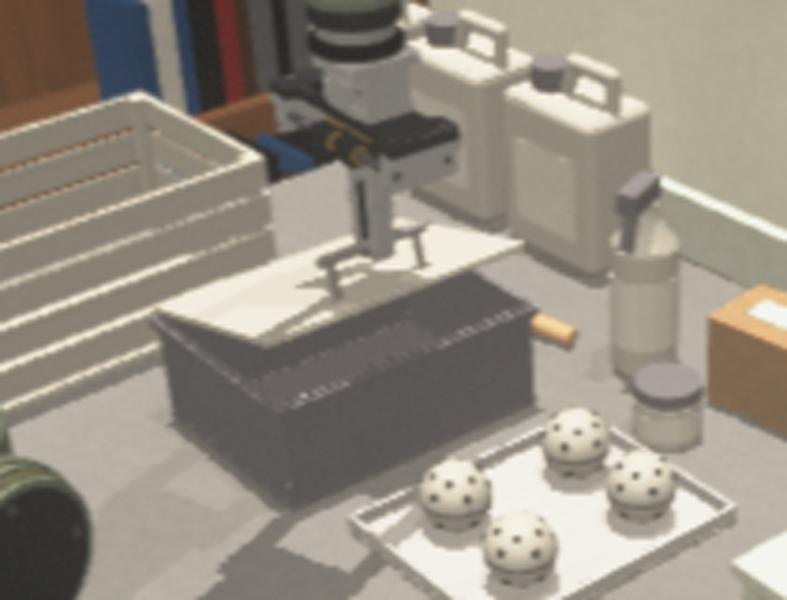

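```bash
python3 -c "
import numpy as np
p=.505+np.linspace(0,1.40,13);print(np.c_[-175*np.diff(np.sin(p)),-175*np.diff(np.cos(p))].round(1).tolist())"
```

```text
[[-17.3, 10.9], [-15.9, 12.8], [-14.3, 14.6], [-12.5, 16.2], [-10.5, 17.5], [-8.4, 18.6], [-6.2, 19.4], [-3.9, 20.0], [-1.5, 20.3], [0.9, 20.4], [3.2, 20.1], [5.6, 19.6]]
```

```bash
python3 -m pendant '{"jaw":[-0.9,-0.9,-0.9,-0.9,-0.9,-0.9,-0.9],"dp":[[-0.009,0.005,0],[-0.0085,0.0055,0],[-0.016,0.013,0],[-0.0145,0.0145,0],[-0.0125,0.016,0],[-0.0105,0.0175,0],[0,0,0]],"spin":[0,0,0,0,0,0,0]}' 12
python3 - <<'E'
from h import *
to(503,246,198,1.526)
E
```

```text
time: 3.13
tcp_pos: [506.9, 319.3, 270.9]
orientation: [0.707, 0.022, 0.706, -0.021]
wrist_force: [-3.7, -2.3, 7.2]
grip_width: 10.7
t 3.13 tcp [506.9 319.3 270.9] yaw 1.51 q [ 0.42  0.23  1.43  0.    1.49 -1.09] F [-3.7 -2.3  7.2] w 10.7
total dp tool [ 72.8 -73.5   0.5] spin -0.016
```

```bash
python3 -m pendant '{"jaw":[-0.9,-0.9,-0.9,-0.9,-0.9,-0.9,-0.9,-0.9,-0.9],"dp":[[-0.0085,0.0185,0],[-0.006,0.0195,0],[-0.004,0.02,0],[-0.0015,0.0205,0],[0.001,0.0205,0],[0.003,0.02,0],[0.0055,0.0195,0],[0.003,0.009,0],[0,0,0]],"spin":[0,0,0,0,0,0,0,0,0]}' 12
python3 - <<'E'
from h import *
to(503,246,198,1.526)
s=cam('scene','s3.png');d=cam('side','d3.png')
E
```

```text
time: 3.88
tcp_pos: [515.9, 467.0, 275.6]
orientation: [0.707, 0.023, 0.707, -0.02]
wrist_force: [-1.6, 4.0, 2.7]
grip_width: 10.4
t 3.88 tcp [515.9 467.  275.6] yaw 1.51 q [ 0.61  0.43  1.15  0.    1.56 -0.9 ] F [-1.6  4.   2.7] w 10.4
total dp tool [  76.9 -221.6    0.5] spin -0.016
```

View pics/s3.png

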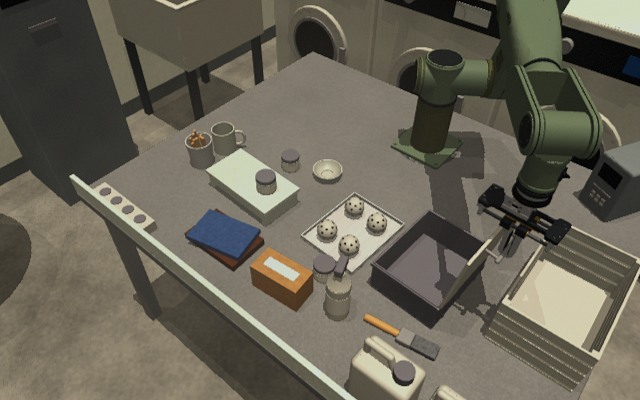

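View pics/d3.png

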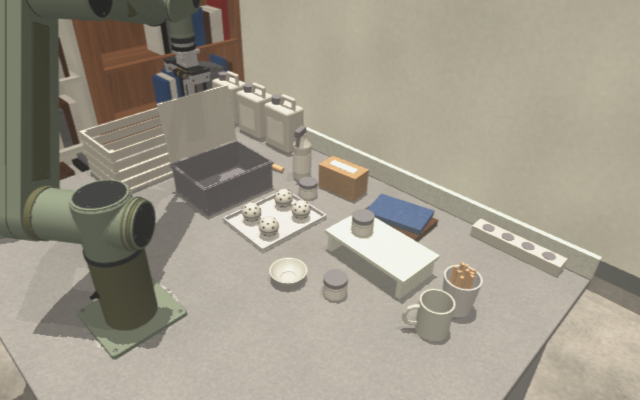

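```bash
python3 -m pendant '{"jaw":[-0.6,-0.6,-0.6,-0.6,-0.6,-0.6,-0.6,-0.6],"dp":[[0,0,0],[0,0,0],[0,0,0],[-0.02,0,0],[-0.025,0,0],[-0.025,0,0],[-0.025,0,0],[0,0,0]],"spin":[0,0,0,0,0,0,0,0]}' 12
python3 - <<'E'
from h import *
s=cam('scene','s4.png');d=cam('side','d4.png')
to(450,91,150,1.526)
cv2.imwrite('pics/z1.png',cv2.resize(s['img'][180:330,290:500,::-1],(798,570),interpolation=cv2.INTER_CUBIC))
cv2.imwrite('pics/z2.png',cv2.resize(d['img'][70:240,150:350,::-1],(706,600),interpolation=cv2.INTER_CUBIC))
E
```

```text
time: 4.65
tcp_pos: [518.5, 464.5, 377.8]
orientation: [0.71, 0.025, 0.704, -0.021]
wrist_force: [0.8, -0.6, 1.0]
grip_width: 19.0
t 4.75 tcp [517.2 463.9 372. ] yaw 1.507 q [ 0.61  0.41  0.99 -0.    1.74 -0.9 ] F [-0.9  0.3 -0.5] w 18.9
total dp tool [ 221.6 -376.7  -43.7] spin -0.019
```

View pics/z1.png

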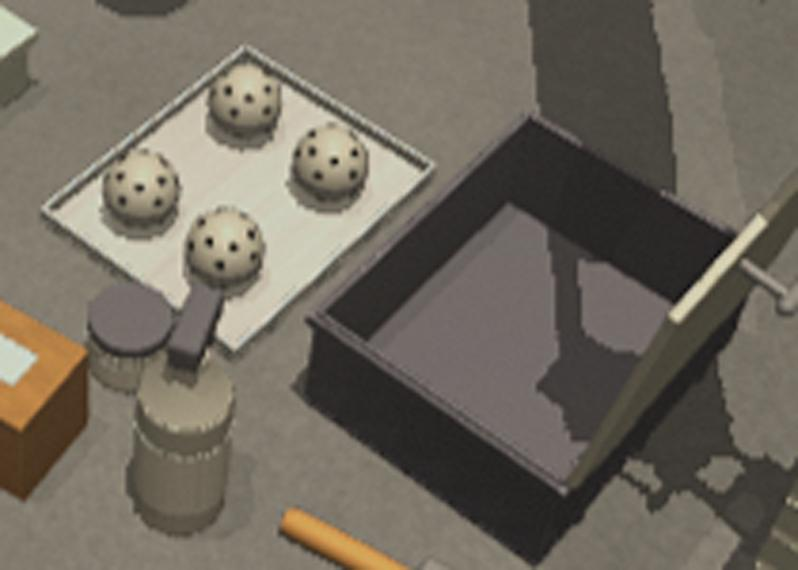

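View pics/z2.png

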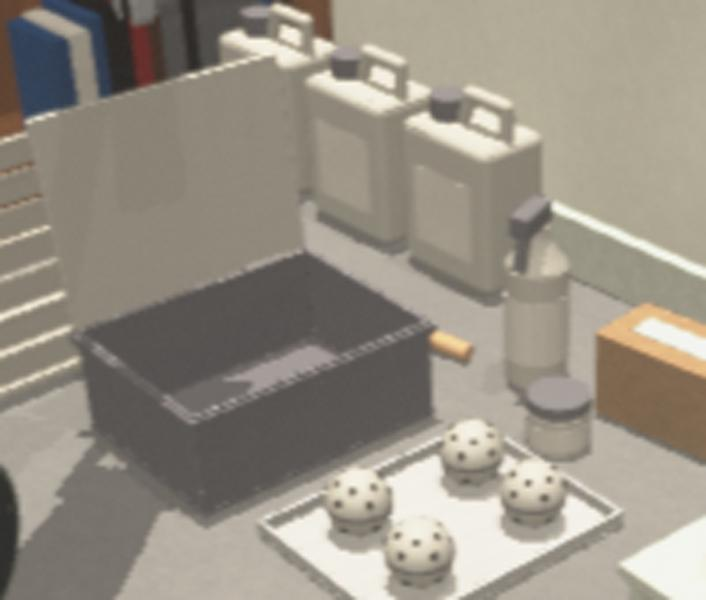

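Run:
```python
from h import *
s=cam('scene');d=cam('side')
Z1=lambda u,v:(290+u/3.8,180+v/3.8); Z2=lambda u,v:(150+u/3.53,70+v/3.53)
for p in [(532,115),(312,320),(567,492)]: print('S',onz(s,*Z1(*p),105).round(1))
for p in [(187,418),(432,328),(80,335),(305,253)]: print('D',onz(d,*Z2(*p),105).round(1))
for a,b in [((244,101),(419,550)),((330,161),(358,498)),((141,188),(533,490)),((225,246),(472,452))]:
    p,e=tri(s,Z1(*a),d,Z2(*b)); print('ball',p.round(1),round(e,1), onz(s,*Z1(*a),34).round(1), onz(d,*Z2(*b),34).round(1))
```

```text
S [369.7 214.1 105. ]
S [634.2 198.9 105. ]
S [641.1 400.8 105. ]
D [367.4 211.4 105. ]
D [621.6 183.2 105. ]
D [380.1 399.4 105. ]
D [632.1 387.7 105. ]
ball [443.    2.5  36.1] 1.7 [440.6   1.9  34. ] [445.3   3.8  34. ]
ball [453.4  94.2  38.1] 1.5 [449.5  92.8  34. ] [457.3  98.1  34. ]
ball [570.6  -2.3  37.3] 2.6 [567.3  -3.2  34. ] [5.747e+02 1.000e-01 3.400e+01]
ball [574.4  81.5  36.1] 3.7 [571.6  81.8  34. ] [577.5  82.2  34. ]
```

Run:
```python
from h import *
to(453,93,372,2.4,11)
```

```text
t 4.85 tcp [516.1 463.6 368.6] yaw 1.507 q [ 0.61  0.41  1.   -0.    1.74 -0.9 ] F [-0.  -0.1 -0.6] w 19.0
total dp tool [  -2.3 -373.9  -39.4] spin -0.893
[[-0.0003, -0.034, -0.0036], [-0.0003, -0.0336, -0.0063], [-0.0003, -0.033, -0.009], [-0.0003, -0.0321, -0.0117], [-0.0003, -0.0311, -0.0142], [-0.0003, -0.0298, -0.0167], [-0.0003, -0.0284, -0.0191], [-0.0003, -0.0267, -0.0213], [-0.0003, -0.0249, -0.0234], [-0.0003, -0.0229, -0.0253], [-0.0003, -0.0208, -0.0271]] spin -0.0812
```

```bash
python3 -m pendant '{"jaw":[0,0.6,0.6,0.6,0.6,0.6,0.6,0.6,0.6,0.6,0.6,0.6],"dp":[[0,-0.034,-0.0036],[0,-0.0336,-0.0063],[0,-0.033,-0.009],[0,-0.0321,-0.0117],[0.01,-0.0311,-0.0142],[0.025,-0.0298,-0.0167],[0.025,-0.0284,-0.0191],[0.025,-0.0267,-0.0213],[0.025,-0.0249,-0.0234],[0.025,-0.0229,-0.0253],[0.025,-0.0208,-0.0271],[0.03,0,0]],"spin":[-0.081,-0.081,-0.081,-0.081,-0.081,-0.081,-0.081,-0.081,-0.081,-0.081,-0.081,0]}' 10
python3 - <<'E'
from h import *
w=cam('wrist','w5.png');s=cam('scene')
to(453,93,40,2.4)
E
```

```text
time: 5.85
tcp_pos: [451.9, 92.5, 181.0]
orientation: [0.647, -0.284, 0.649, 0.283]
wrist_force: [1.4, 0.7, -0.2]
grip_width: 75.3
t 5.95 tcp [447.8  95.6 176.6] yaw 2.395 q [ 0.02  0.02  1.86 -0.    1.28 -2.37] F [-0.3  0.9  0.3] w 75.3
total dp tool [136.6  -7.1   3. ] spin -0.005
```

View pics/w5.png

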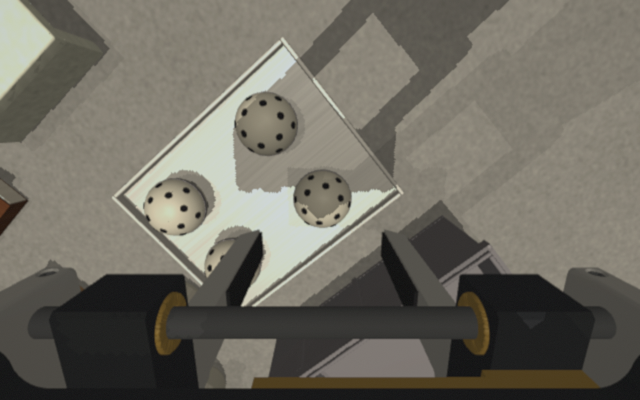

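Run:
```python
from h import *
w=cam('wrist')
for p in [(322,198),(266,123),(175,206)]: print(onz(w,*p,34).round(1))
b=onz(w,322,198,34)
to(b[0],b[1],40,2.395)
```

```text
[444.5  95.8  34. ]
[433.7   4.7  34. ]
[560.6  -0.6  34. ]
t 6.0 tcp [450.3  96.6 179.7] yaw 2.397 q [ 0.02  0.01  1.86  0.    1.28 -2.37] F [ 0.4 -0.2  0.1] w 74.9
total dp tool [139.7   2.8  -3.6] spin 0.002
```

```bash
python3 -m pendant '{"jaw":[0.6,0.6,0.6],"dp":[[0.02,0,0],[0.02,0,0],[0,0,0]],"spin":[0,0,0]}'
python3 - <<'E'
from h import *
w=cam('wrist','w6.png'); o,M=st(); print(o['tcp_pos'])
print(proj(w,o['tcp_pos']+[0,0,-80.]))
g=w['img'][100:300,250:400]
cv2.imwrite('pics/z.png',cv2.resize(w['img'][:,:,::-1],(800,500)))
E
```

```text
time: 6.25
tcp_pos: [451.9, 98.0, 141.3]
orientation: [0.645, -0.284, 0.649, 0.286]
wrist_force: [-0.9, -0.4, -0.8]
grip_width: 74.9
[452.9481351   98.04111594 142.85987885]
[319.65659359 218.85361592]
```

View pics/w6.png

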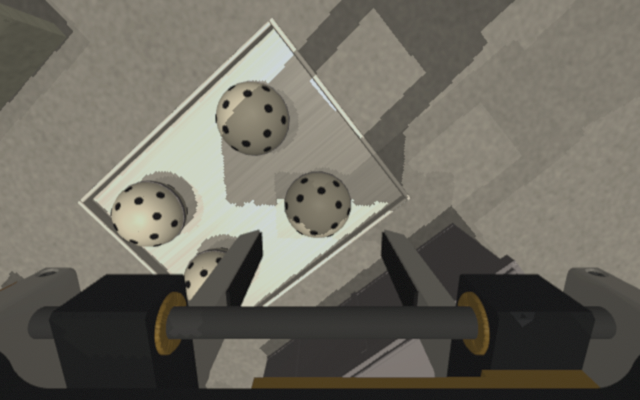

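Run:
```python
from h import *
w=cam('wrist')
for p in [(318,204),(253,118),(148,213)]: print(onz(w,*p,34).round(1))
b=onz(w,318,204,34)
to(b[0],b[1],40,2.395)
```

```text
[452.3  93.7  34. ]
[441.8   0.8  34. ]
[573.3  -5.6  34. ]
t 6.35 tcp [454.1  98.  144.1] yaw 2.4 q [ 0.03  0.06  1.89  0.    1.19 -2.37] F [0.2 0.1 0.5] w 75.1
total dp tool [104.1  -1.6  -4.4] spin 0.005
```

```bash
python3 -m pendant '{"jaw":[0.6,0.6,0.6,0.6,0.6,0.1,0.1,0.1,0.1,0.1],"dp":[[0.03,-0.001,-0.004],[0.03,0,0],[0.025,0,0],[0.015,0,0],[0.003,0,0],[0,0,0],[0,0,0],[0,0,0],[0,0,0],[0,0,0]],"spin":[0,0,0,0,0,0,0,0,0,0]}' 10
python3 - <<'E'
from h import *
to(448,341,180,2.9,10)
E
```

```text
time: 7.18
tcp_pos: [453.8, 93.7, 42.2]
orientation: [0.649, -0.285, 0.646, 0.284]
wrist_force: [-0.0, 1.5, 4.8]
grip_width: 59.3
t 7.18 tcp [453.8  93.7  42.2] yaw 2.399 q [ 0.02  0.22  1.96  0.    0.95 -2.38] F [-0.   1.5  4.8] w 59.3
total dp tool [-137.8  171.1  178.6] spin -0.501
[[-0.0138, 0.0171, 0.0178], [-0.0138, 0.0162, 0.0187], [-0.0138, 0.0153, 0.0194], [-0.0138, 0.0143, 0.0202], [-0.0138, 0.0133, 0.0209], [-0.0138, 0.0122, 0.0215], [-0.0138, 0.0111, 0.0221], [-0.0138, 0.01, 0.0226], [-0.0138, 0.0088, 0.0231], [-0.0138, 0.0077, 0.0235]] spin -0.0501
```

```bash
python3 -m pendant '{"jaw":[0.1,0.1,0.1,0.1,0.1,0.1,0.1,0.1,0.1,0.1,0.1,0.1],"dp":[[-0.035,0,0],[-0.035,0,0],[-0.03,0.0171,0.0178],[-0.03,0.0162,0.0187],[-0.008,0.0153,0.0194],[0,0.0143,0.0202],[0,0.0133,0.0209],[0,0.0122,0.0215],[0,0.0111,0.0221],[0,0.01,0.0226],[0,0.0088,0.0231],[0,0.0077,0.0235]],"spin":[0,0,-0.05,-0.05,-0.05,-0.05,-0.05,-0.05,-0.05,-0.05,-0.05,-0.05]}' 10
python3 - <<'E'
from h import *
w=cam('wrist','w7.png')
to(448,341,42,2.9)
E
```

```text
time: 8.18
tcp_pos: [445.7, 341.8, 178.4]
orientation: [0.556, -0.437, 0.556, 0.437]
wrist_force: [-0.5, 0.3, -0.8]
grip_width: 59.6
t 8.23 tcp [445.6 346.  178.7] yaw 2.905 q [ 0.5   0.23  1.62  0.    1.29 -2.4 ] F [ 0.4  2.5 -0.6] w 59.6
total dp tool [136.7  -3.5  -4.9] spin 0.005
```

View pics/w7.png

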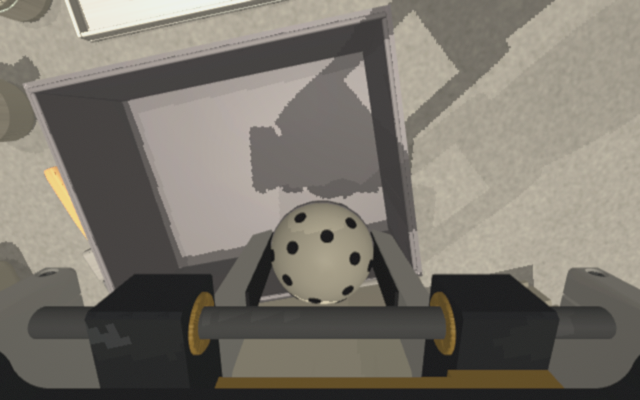

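Run:
```python
from h import *
w=cam('wrist')
for p in [(30,88),(386,17)]: print(onz(w,*p,105).round(1))
for p in [(128,101),(363,52),(180,265)]: print('floor',onz(w,*p,4).round(1))
to(448,339,42,2.9)
```

```text
[625.1 201.3 105. ]
[368.4 216.6 105. ]
floor [618.4 205.8   4. ]
floor [370.9 217.5   4. ]
floor [631.9 395.5   4. ]
t 8.28 tcp [445.7 343.7 178.5] yaw 2.903 q [ 0.5   0.22  1.63  0.    1.29 -2.4 ] F [-0.  -0.1 -1.1] w 59.8
total dp tool [136.5  -3.4  -4.2] spin 0.003
```

```bash
python3 -m pendant '{"jaw":[0.1,0.1,0.1,0.1,0.1,0.1,0.1],"dp":[[0.03,-0.002,-0.003],[0.03,0,0],[0.03,0,0],[0.02,0,0],[0.01,0,0],[0.005,0,0],[0,0,0]],"spin":[0,0,0,0,0,0,0]}' 10
python3 - <<'E'
from h import *
to(448,341,44,2.9)
E
```

```text
time: 8.87
tcp_pos: [447.0, 336.7, 52.8]
orientation: [0.556, -0.436, 0.558, 0.436]
wrist_force: [0.6, -0.6, -1.5]
grip_width: 59.1
t 8.87 tcp [447.  336.7  52.8] yaw 2.898 q [ 0.49  0.38  1.72 -0.    1.05 -2.41] F [ 0.6 -0.6 -1.5] w 59.1
total dp tool [8.8 0.1 4.4] spin -0.002
```

```bash
python3 -m pendant '{"jaw":[0.1,0.1,0.1,0.1],"dp":[[0.003,0,0],[0.003,0,0],[0.002,0,0],[0,0,0]],"spin":[0,0,0,0]}' 10; python3 -m pendant '{"jaw":[0.33,0.45,0.5,0.55,0.6,0.6,0.6,0.6,0.6],"dp":[[0,0,0],[0,0,0],[0,0,0],[0,0,0],[0,0,0],[-0.01,0,0],[-0.03,0,0],[-0.035,0,0],[-0.035,0,0]],"spin":[0,0,0,0,0,0,0,0,0]}' 10
python3 - <<'E'
from h import *
w=cam('wrist','w8.png')
to(443,2,160,2.4,10)
E
```

```text
time: 9.2
tcp_pos: [447.7, 337.6, 45.8]
orientation: [0.557, -0.436, 0.556, 0.436]
wrist_force: [0.3, 0.2, -0.8]
grip_width: 59.6
time: 9.95
tcp_pos: [446.6, 337.0, 156.4]
orientation: [0.556, -0.436, 0.557, 0.436]
wrist_force: [0.4, 0.5, 1.2]
grip_width: 75.3
t 10.0 tcp [451.6 339.8 165.4] yaw 2.899 q [ 0.49  0.24  1.64 -0.    1.25 -2.41] F [2.8 1.3 3.2] w 75.6
total dp tool [   3.2  -72.6 -330.1] spin 0.499
[[0.0005, -0.0073, -0.033], [0.0005, -0.0089, -0.0326], [0.0005, -0.0105, -0.0321], [0.0005, -0.0121, -0.0315], [0.0005, -0.0137, -0.0309], [0.0005, -0.0152, -0.0302], [0.0005, -0.0167, -0.0294], [0.0005, -0.0181, -0.0285], [0.0005, -0.0195, -0.0276], [0.0005, -0.0209, -0.0266]] spin 0.0499
```

View pics/w8.png

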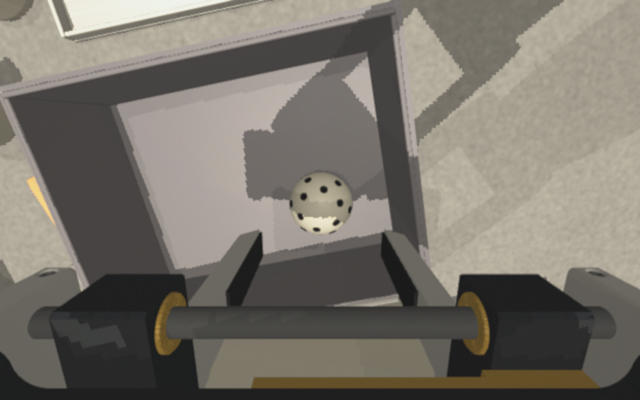

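```bash
python3 -m pendant '{"jaw":[0.6,0.6,0.6,0.6,0.6,0.6,0.6,0.6,0.6,0.6,0.6,0.6],"dp":[[0,-0.0073,-0.033],[0,-0.0089,-0.0326],[0,-0.0105,-0.0321],[0,-0.0121,-0.0315],[0,-0.0137,-0.0309],[0,-0.0152,-0.0302],[0.01,-0.0167,-0.0294],[0.015,-0.0181,-0.0285],[0.015,-0.0195,-0.0276],[0.015,-0.0209,-0.0266],[0,0,0],[0,0,0]],"spin":[0.05,0.05,0.05,0.05,0.05,0.05,0.05,0.05,0.05,0.05,0,0]}' 10
python3 - <<'E'
from h import *
w=cam('wrist','w9.png')
to(442.5,2,40,2.4)
print(proj(w,[442.5,2,34]))
E
```

```text
time: 11.0
tcp_pos: [438.0, -1.6, 100.1]
orientation: [0.648, -0.283, 0.648, 0.284]
wrist_force: [-0.6, -0.8, 0.1]
grip_width: 75.5
t 11.05 tcp [438.7  -0.6 100.7] yaw 2.398 q [-0.2   0.07  1.99  0.    1.09 -2.6 ] F [0.4 0.5 0.4] w 75.2
total dp tool [60.7 -1.   4.5] spin -0.002
[319.77257518 229.4552624 ]
```

View pics/w9.png

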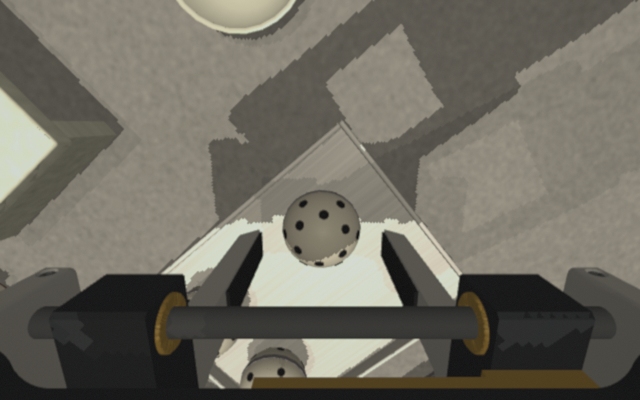

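```bash
python3 -m pendant '{"jaw":[0.6,0.6,0.6,0.6,0.1,0.1,0.1,0.1,0.1],"dp":[[0.02,-0.001,0.0045],[0.02,0,0],[0.015,0,0],[0.004,0,0],[0,0,0],[0,0,0],[0,0,0],[0,0,0],[0,0,0]],"spin":[0,0,0,0,0,0,0,0,0]}' 10
python3 - <<'E'
from h import *
to(564,341,180,2.9,11)
E
```

```text
time: 11.8
tcp_pos: [443.3, 2.3, 42.5]
orientation: [0.648, -0.285, 0.647, 0.284]
wrist_force: [-0.7, 1.6, 3.5]
grip_width: 59.5
t 11.8 tcp [443.3   2.3  42.5] yaw 2.399 q [-0.19  0.18  2.01  0.    0.95 -2.59] F [-0.7  1.6  3.5] w 59.5
total dp tool [-137.3  139.8  331.3] spin -0.501
[[-0.0125, 0.0127, 0.0301], [-0.0125, 0.0113, 0.0307], [-0.0125, 0.0099, 0.0311], [-0.0125, 0.0085, 0.0316], [-0.0125, 0.0071, 0.0319], [-0.0125, 0.0056, 0.0322], [-0.0125, 0.0041, 0.0324], [-0.0125, 0.0027, 0.0326], [-0.0125, 0.0012, 0.0327], [-0.0125, -0.0003, 0.0327], [-0.0125, -0.0018, 0.0326]] spin -0.0455
```

```bash
python3 -m pendant '{"jaw":[0.1,0.1,0.1,0.1,0.1,0.1,0.1,0.1,0.1,0.1,0.1,0.1],"dp":[[-0.04,0,0],[-0.025,0.0127,0.0301],[-0.025,0.0113,0.0307],[-0.025,0.0099,0.0311],[-0.025,0.0085,0.0316],[0,0.0071,0.0319],[0,0.0056,0.0322],[0,0.0041,0.0324],[0,0.0027,0.0326],[0,0.0012,0.0327],[0,0,0.0327],[0,-0.0018,0.0326]],"spin":[0,-0.0455,-0.0455,-0.0455,-0.0455,-0.0455,-0.0455,-0.0455,-0.0455,-0.0455,-0.0455,-0.0455]}' 10; python3 -m pendant '{"jaw":[0.1],"dp":[[0,0,0]],"spin":[0]}'
python3 - <<'E'
from h import *
w=cam('wrist','w10.png')
to(564,340,44.5,2.9)
E
```

```text
time: 12.8
tcp_pos: [563.0, 342.4, 181.3]
orientation: [0.556, -0.437, 0.556, 0.437]
wrist_force: [0.1, -0.3, -0.8]
grip_width: 59.4
time: 12.88
tcp_pos: [563.8, 346.0, 181.0]
orientation: [0.557, -0.437, 0.554, 0.438]
wrist_force: [0.5, -0.4, -0.6]
grip_width: 59.3
t 12.93 tcp [563.  343.3 180.8] yaw 2.903 q [ 0.42  0.42  1.36  0.    1.36 -2.49] F [-0.6  0.2 -0.9] w 59.0
total dp tool [136.3  -1.8  -3. ] spin 0.003
```

View pics/w10.png

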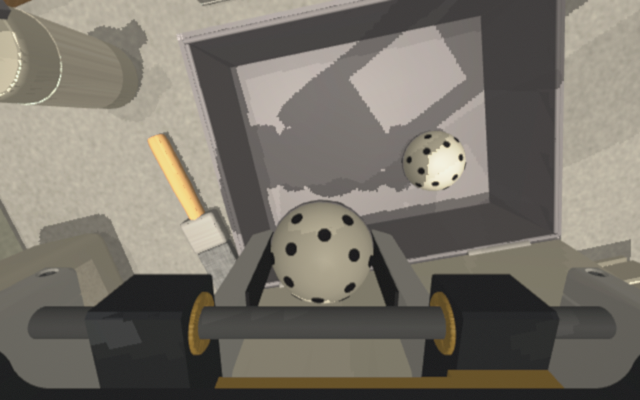

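Run:
```python
from h import *
w=cam('wrist')
print(onz(w,434,160,34).round(1), 'floor', onz(w,236,66,4).round(1),onz(w,480,16,4).round(1),onz(w,490,192,4).round(1))
```

```text
[443.3 332.9  34. ] floor [616.1 195.9   4. ] [369.1 209.5   4. ] [377. 390.   4.]
```

```bash
python3 -m pendant '{"jaw":[0.1,0.1,0.1,0.1,0.1,0.1,0.1],"dp":[[0.03,0.001,-0.007],[0.03,0,0],[0.03,0,0],[0.02,0,0],[0.012,0,0],[0.006,0,0],[0,0,0]],"spin":[0,0,0,0,0,0,0]}' 10
python3 - <<'E'
from h import *
to(560,336,44.5,2.9)
E
```

```text
time: 13.57
tcp_pos: [559.5, 333.2, 52.3]
orientation: [0.556, -0.435, 0.558, 0.436]
wrist_force: [-0.2, -0.4, -1.2]
grip_width: 59.7
t 13.57 tcp [559.5 333.2  52.3] yaw 2.898 q [ 0.4   0.54  1.47 -0.    1.13 -2.49] F [-0.2 -0.4 -1.2] w 59.7
total dp tool [7.8 0.2 2.9] spin -0.002
```

```bash
python3 -m pendant '{"jaw":[0.1,0.1,0.1,0.1],"dp":[[0.003,0,0],[0.003,0,0],[0.002,0,0],[0,0,0]],"spin":[0,0,0,0]}' 10; python3 -m pendant '{"jaw":[0.33,0.45,0.5,0.55,0.6,0.6,0.6,0.6,0.6],"dp":[[0,0,0],[0,0,0],[0,0,0],[0,0,0],[0,0,0],[-0.01,0,0],[-0.03,0,0],[-0.035,0,0],[-0.035,0,0]],"spin":[0,0,0,0,0,0,0,0,0]}' 10
python3 - <<'E'
from h import *
w=cam('wrist','w11.png')
to(574,81,160,2.6,8)
E
```

```text
time: 13.9
tcp_pos: [560.6, 334.6, 46.0]
orientation: [0.557, -0.436, 0.556, 0.436]
wrist_force: [-0.2, -1.0, -0.5]
grip_width: 59.8
time: 14.65
tcp_pos: [559.5, 334.1, 156.3]
orientation: [0.556, -0.436, 0.557, 0.436]
wrist_force: [-0.0, -0.0, -0.1]
grip_width: 74.8
t 14.7 tcp [564.7 336.4 166.4] yaw 2.9 q [ 0.41  0.42  1.4  -0.    1.31 -2.49] F [3.1 0.9 4.7] w 75.1
total dp tool [   5.1  -70.2 -245.8] spin 0.3
[[0.0008, -0.0088, -0.0307], [0.0008, -0.0099, -0.0304], [0.0008, -0.0111, -0.03], [0.0008, -0.0122, -0.0295], [0.0008, -0.0133, -0.0291], [0.0008, -0.0143, -0.0285], [0.0008, -0.0154, -0.028], [0.0008, -0.0164, -0.0274]] spin 0.0375
```

View pics/w11.png

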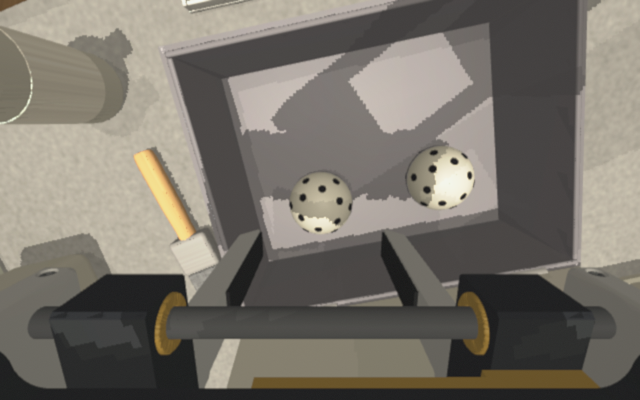

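Run:
```python
from h import *
s=cam('scene','s12.png');d=cam('side','d12.png')
Z1=lambda u,v:(290+u/3.8,180+v/3.8); Z2=lambda u,v:(150+u/3.53,70+v/3.53)
print('spray',onz(s,*Z1(180,503),0).round(),onz(d,*Z2(540,378),0).round())
print('tub top',onz(s,*Z1(131,319),55).round(1),onz(d,*Z2(558,397),55).round(1))
print('box', onz(s,*Z1(88,352),90).round(),onz(d,*Z2(598,345),90).round())
print('riser tub', onz(s,265,176,125).round(1),onz(d,363,215,125).round(1))
print('tub2', onz(s,290,156,55).round(1),onz(d,335,279,55).round(1))
cv2.imwrite('pics/z1.png',cv2.resize(s['img'][120:240,170:340,::-1],(800,565),interpolation=cv2.INTER_CUBIC))
cv2.imwrite('pics/z2.png',cv2.resize(d['img'][190:320,260:460,::-1],(800,520),interpolation=cv2.INTER_CUBIC))
```

```text
spray [752. 181.   0.] [753. 172.   0.]
tub top [683.3  80.6  55. ] [676.6  70.9  55. ]
box [745.  92.  90.] [729.  71.  90.]
riser tub [ 585.  -231.7  125. ] [ 583.4 -233.8  125. ]
tub2 [ 408.  -292.4   55. ] [ 398.9 -301.7   55. ]
```

View pics/z1.png

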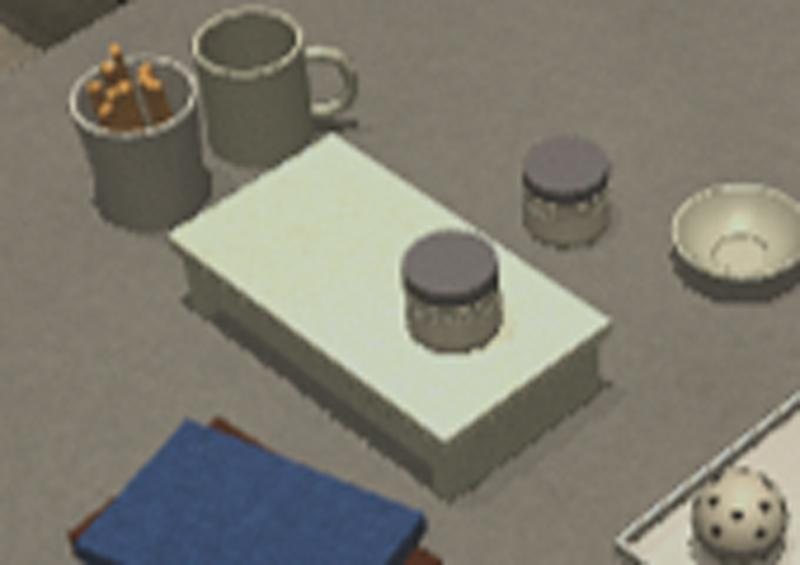

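View pics/z2.png

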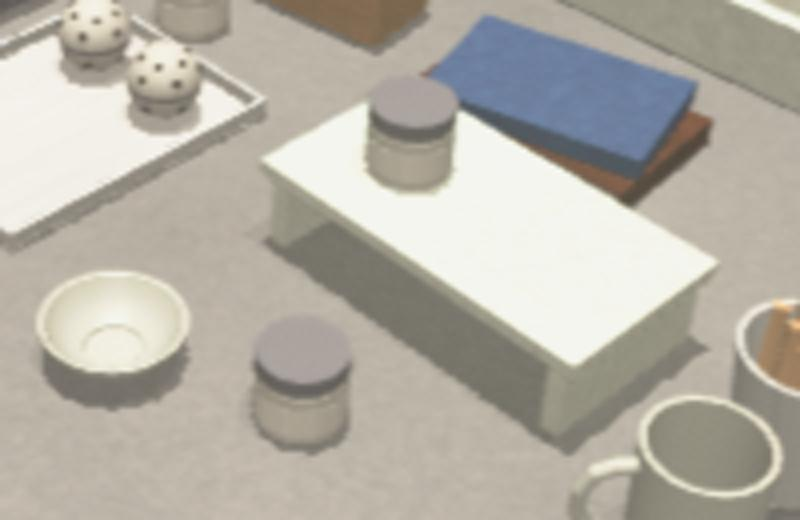

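```bash
python3 -m pendant '{"jaw":[0.6,0.6,0.6,0.6,0.6,0.6,0.6,0.6,0.6,0.6],"dp":[[0,-0.0088,-0.0307],[0,-0.0099,-0.0304],[0,-0.0111,-0.03],[0,-0.0122,-0.0295],[0,-0.0133,-0.0291],[0.015,-0.0143,-0.0285],[0.02,-0.0154,-0.028],[0.025,-0.0164,-0.0274],[0,0,0],[0,0,0]],"spin":[0.0375,0.0375,0.0375,0.0375,0.0375,0.0375,0.0375,0.0375,0,0]}' 10
python3 - <<'E'
from h import *
w=cam('wrist','w13.png')
to(573,81,42,2.6)
print(proj(w,[573,81,34]))
E
```

```text
time: 15.63
tcp_pos: [566.9, 77.4, 92.5]
orientation: [0.614, -0.346, 0.618, 0.348]
wrist_force: [-0.2, -0.3, -0.3]
grip_width: 75.0
t 15.68 tcp [568.3  78.6  94. ] yaw 2.598 q [-0.01  0.35  1.66  0.    1.14 -2.61] F [-0.1 -0.3  0.4] w 75.5
total dp tool [52.  -2.9  4.5] spin -0.002
[315.74817267 233.58926438]
```

View pics/w13.png

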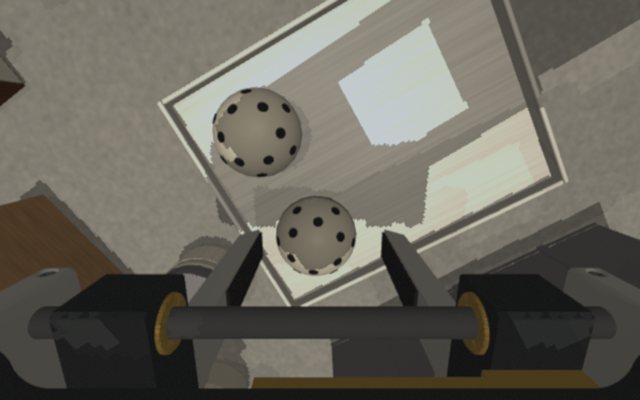

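```bash
python3 -m pendant '{"jaw":[0.5,0.48,0.48,0.48,0.1,0.1,0.1,0.1,0.1],"dp":[[0.015,-0.003,0.005],[0.015,0,0],[0.015,0,0],[0.006,0,0],[0,0,0],[0,0,0],[0,0,0],[0,0,0],[0,0,0]],"spin":[0,0,0,0,0,0,0,0,0]}' 10
python3 - <<'E'
from h import *
to(444,259,180,2.9,9)
E
```

```text
time: 16.43
tcp_pos: [575.2, 81.8, 45.2]
orientation: [0.616, -0.348, 0.615, 0.348]
wrist_force: [0.7, -0.2, -1.6]
grip_width: 59.5
t 16.43 tcp [575.2  81.8  45.2] yaw 2.6 q [-0.01  0.43  1.67  0.    1.04 -2.61] F [ 0.7 -0.2 -1.6] w 59.5
total dp tool [-135.   203.6   84.2] spin -0.3
[[-0.015, 0.0226, 0.0093], [-0.015, 0.0223, 0.0101], [-0.015, 0.022, 0.0108], [-0.015, 0.0216, 0.0116], [-0.015, 0.0212, 0.0123], [-0.015, 0.0208, 0.013], [-0.015, 0.0203, 0.0137], [-0.015, 0.0199, 0.0143], [-0.015, 0.0194, 0.015]] spin -0.0334
```

```bash
python3 -m pendant '{"jaw":[0.1,0.1,0.1,0.1,0.1,0.1,0.1,0.1,0.1,0.1,0.1,0.1],"dp":[[-0.035,0,0],[-0.035,0.0226,0.0093],[-0.035,0.0223,0.0101],[-0.03,0.022,0.0108],[0,0.0216,0.0116],[0,0.0212,0.0123],[0,0.0208,0.013],[0,0.0203,0.0137],[0,0.0199,0.0143],[0,0.0194,0.015],[0,0,0],[0,0,0]],"spin":[0,-0.033,-0.033,-0.033,-0.033,-0.033,-0.033,-0.033,-0.033,-0.033,0,0]}' 10;  python3 - <<'E'
from h import *
w=cam('wrist','w14.png')
to(444,261,47,2.9)
E
```

```text
time: 17.43
tcp_pos: [443.9, 258.8, 178.0]
orientation: [0.557, -0.436, 0.557, 0.435]
wrist_force: [-1.4, -0.2, -2.0]
grip_width: 59.4
t 17.48 tcp [444.6 258.1 178. ] yaw 2.897 q [ 0.36  0.12  1.74 -0.    1.27 -2.54] F [ 0.1  0.1 -0.1] w 59.3
total dp tool [131.    1.4   2.6] spin -0.003
```

View pics/w14.png

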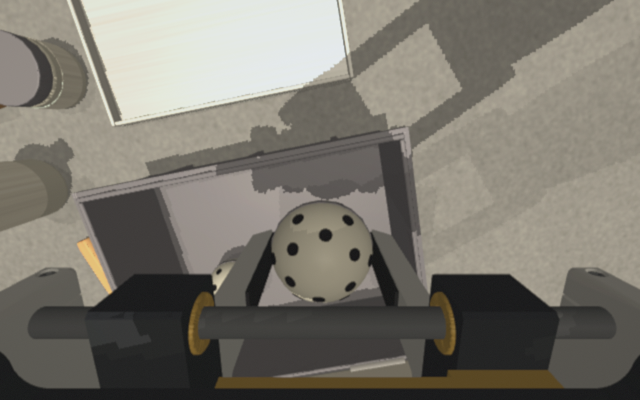

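```bash
python3 -m pendant '{"jaw":[0.1,0.1,0.1,0.1,0.1,0.1,0.1,0.1,0.1],"dp":[[0.03,0.001,0.001],[0.03,0,0],[0.03,0,0],[0.02,0,0],[0.01,0,0],[0.004,0,0],[0.003,0,0],[0.002,0,0],[0,0,0]],"spin":[0,0,0,0,0,0,0,0,0]}' 10
python3 - <<'E'
from h import *
to(444,259,47,2.9)
E
```

```text
time: 18.23
tcp_pos: [444.9, 259.6, 49.7]
orientation: [0.558, -0.435, 0.557, 0.435]
wrist_force: [0.7, 0.1, -1.6]
grip_width: 59.4
t 18.23 tcp [444.9 259.6  49.7] yaw 2.896 q [ 0.36  0.3   1.83 -0.    1.   -2.54] F [ 0.7  0.1 -1.6] w 59.4
total dp tool [ 2.7  0.7 -0.8] spin -0.004
```

```bash
python3 -m pendant '{"jaw":[0.1,0.1,0.33,0.45,0.5,0.55,0.6,0.6,0.6,0.6,0.6],"dp":[[0.0025,0,0],[0,0,0],[0,0,0],[0,0,0],[0,0,0],[0,0,0],[0,0,0],[-0.01,0,0],[-0.03,0,0],[-0.035,0,0],[-0.035,0,0]],"spin":[0,0,0,0,0,0,0,0,0,0,0]}' 10
python3 - <<'E'
from h import *
w=cam('wrist','w15.png')
to(572,-3.5,160,2.4,9)
E
```

```text
time: 19.15
tcp_pos: [442.8, 259.1, 157.3]
orientation: [0.557, -0.435, 0.558, 0.435]
wrist_force: [1.0, -0.8, 0.2]
grip_width: 74.9
t 19.2 tcp [448.2 261.3 165.8] yaw 2.897 q [ 0.36  0.14  1.75 -0.    1.23 -2.54] F [1.8 0.4 4. ] w 75.2
total dp tool [   6.2 -184.2 -226.9] spin 0.497
[[0.0006, -0.0205, -0.0252], [0.0006, -0.0218, -0.024], [0.0006, -0.0231, -0.0228], [0.0006, -0.0243, -0.0215], [0.0006, -0.0255, -0.0201], [0.0006, -0.0266, -0.0187], [0.0006, -0.0276, -0.0172], [0.0006, -0.0285, -0.0156], [0.0006, -0.0293, -0.014]] spin 0.0552
```

View pics/w15.png

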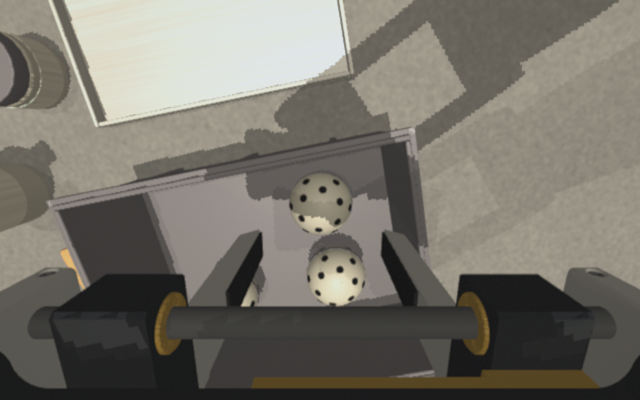

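```bash
python3 -m pendant '{"jaw":[0.6,0.6,0.6,0.6,0.6,0.6,0.6,0.6,0.6,0.6,0.6],"dp":[[0,-0.0205,-0.0252],[0,-0.0218,-0.024],[0,-0.0231,-0.0228],[0,-0.0243,-0.0215],[0,-0.0255,-0.0201],[0,-0.0266,-0.0187],[0.015,-0.0276,-0.0172],[0.02,-0.0285,-0.0156],[0.025,-0.0293,-0.014],[0,0,0],[0,0,0]],"spin":[0.055,0.055,0.055,0.055,0.055,0.055,0.055,0.055,0.055,0,0]}' 10
python3 - <<'E'
from h import *
w=cam('wrist','w16.png')
to(572,-3.5,43,2.4)
print(proj(w,[572,-3.5,34]))
E
```

```text
time: 20.12
tcp_pos: [566.7, -6.5, 94.6]
orientation: [0.646, -0.284, 0.648, 0.285]
wrist_force: [-0.2, 1.5, 0.8]
grip_width: 75.3
t 20.17 tcp [567.3  -5.4  96. ] yaw 2.401 q [-0.16  0.33  1.68  0.    1.13 -2.56] F [-0.1  0.2  0.8] w 75.3
total dp tool [53.  -2.2  4.6] spin 0.001
[318.1249526  232.13814745]
```

View pics/w16.png

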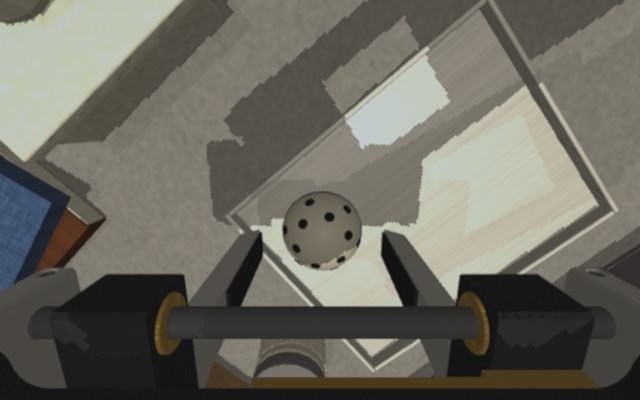

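```bash
python3 -m pendant '{"jaw":[0.5,0.5,0.5,0.5,0.1,0.1,0.1,0.1,0.1],"dp":[[0.015,0.0005,0.0035],[0.015,0,0],[0.015,0,0],[0.008,0,0],[0,0,0],[0,0,0],[0,0,0],[0,0,0],[0,0,0]],"spin":[0,0,0,0,0,0,0,0,0]}' 10
python3 - <<'E'
from h import *
to(560,257,180,2.9,9)
E
```

```text
time: 20.92
tcp_pos: [570.3, -2.3, 44.1]
orientation: [0.647, -0.286, 0.646, 0.285]
wrist_force: [0.5, -0.3, 0.0]
grip_width: 59.7
t 20.92 tcp [570.3  -2.3  44.1] yaw 2.402 q [-0.16  0.41  1.7   0.    1.03 -2.56] F [ 0.5 -0.3  0. ] w 59.7
total dp tool [-136.   182.3  184.7] spin -0.498
[[-0.0151, 0.0203, 0.0205], [-0.0151, 0.0191, 0.0216], [-0.0151, 0.0179, 0.0226], [-0.0151, 0.0166, 0.0236], [-0.0151, 0.0153, 0.0245], [-0.0151, 0.0139, 0.0253], [-0.0151, 0.0125, 0.026], [-0.0151, 0.011, 0.0267], [-0.0151, 0.0095, 0.0272]] spin -0.0554
```

```bash
python3 -m pendant '{"jaw":[0.1,0.1,0.1,0.1,0.1,0.1,0.1,0.1,0.1,0.1,0.1,0.1],"dp":[[-0.035,0,0],[-0.035,0.0203,0.0205],[-0.035,0.0191,0.0216],[-0.03,0.0179,0.0226],[0,0.0166,0.0236],[0,0.0153,0.0245],[0,0.0139,0.0253],[0,0.0125,0.026],[0,0.011,0.0267],[0,0.0095,0.0272],[0,0,0],[0,0,0]],"spin":[0,-0.0555,-0.0555,-0.0555,-0.0555,-0.0555,-0.0555,-0.0555,-0.0555,-0.0555,0,0]}' 10;  python3 - <<'E'
from h import *
w=cam('wrist','w17.png')
to(560,257,46,2.9)
E
```

```text
time: 21.92
tcp_pos: [559.1, 253.6, 172.6]
orientation: [0.556, -0.437, 0.556, 0.437]
wrist_force: [0.3, -0.4, -2.2]
grip_width: 59.9
t 21.97 tcp [559.3 252.4 172.5] yaw 2.901 q [ 0.28  0.33  1.5  -0.    1.31 -2.62] F [-0.1 -0.7 -0.9] w 59.2
total dp tool [126.5   0.5   4.7] spin 0.001
```

View pics/w17.png

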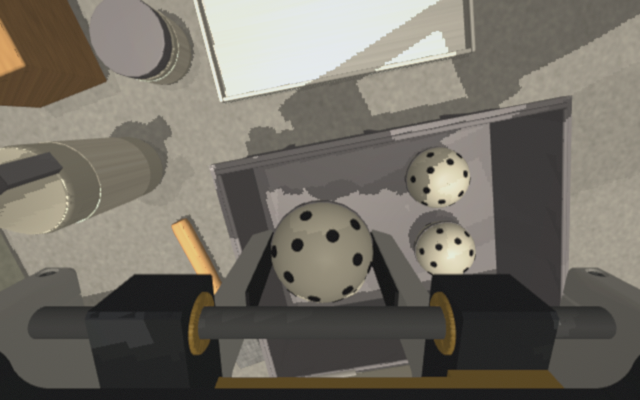

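```bash
python3 -m pendant '{"jaw":[0.1,0.1,0.1,0.1,0.1,0.1,0.1,0.1],"dp":[[0.03,0.001,0.004],[0.03,0,0],[0.03,0,0],[0.02,0,0],[0.007,0,0],[0.004,0,0],[0.003,0,0],[0,0,0]],"spin":[0,0,0,0,0,0,0,0]}' 10
python3 - <<'E'
from h import *
to(560,257,46,2.9)
E
```

```text
time: 22.63
tcp_pos: [560.6, 256.2, 49.5]
orientation: [0.557, -0.436, 0.556, 0.436]
wrist_force: [0.6, -0.3, -0.5]
grip_width: 59.3
t 22.63 tcp [560.6 256.2  49.5] yaw 2.9 q [ 0.29  0.48  1.57 -0.    1.08 -2.61] F [ 0.6 -0.3 -0.5] w 59.3
total dp tool [3.5 0.8 0.7] spin 0.0
```

```bash
python3 -m pendant '{"jaw":[0.1,0.1,0.33,0.45,0.5,0.55,0.6,0.6,0.6,0.6,0.6,0.6],"dp":[[0.003,0,0],[0,0,0],[0,0,0],[0,0,0],[0,0,0],[0,0,0],[0,0,0],[-0.01,0,0],[-0.03,0,0],[-0.035,0,0],[-0.035,0,0],[-0.035,0,0]],"spin":[0,0,0,0,0,0,0,0,0,0,0,0]}' 10
python3 - <<'E'
from h import *
w=cam('wrist','w18.png')
s=cam('scene')
cv2.imwrite('pics/s18.png',cv2.resize(s['img'][180:330,290:500,::-1],(798,570),interpolation=cv2.INTER_CUBIC))
to(560,257,46,2.9)
E
```

```text
time: 23.63
tcp_pos: [559.1, 256.4, 192.6]
orientation: [0.556, -0.436, 0.556, 0.436]
wrist_force: [0.9, 0.6, -0.1]
grip_width: 75.4
t 23.73 tcp [564.3 258.1 199.7] yaw 2.901 q [ 0.29  0.31  1.47 -0.    1.35 -2.61] F [ 0.7 -0.2  0. ] w 75.5
total dp tool [153.6   6.   -3.3] spin 0.001
```

View pics/w18.png

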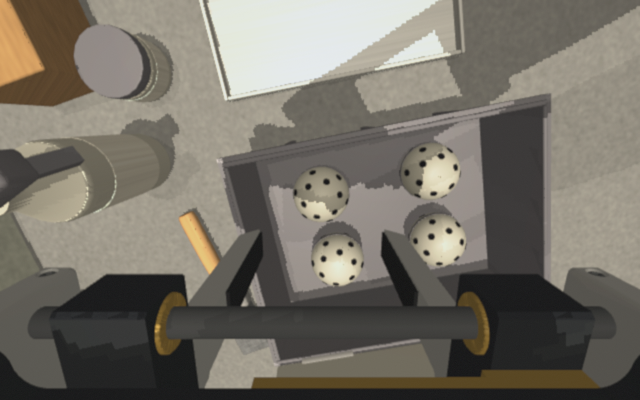

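View pics/s18.png

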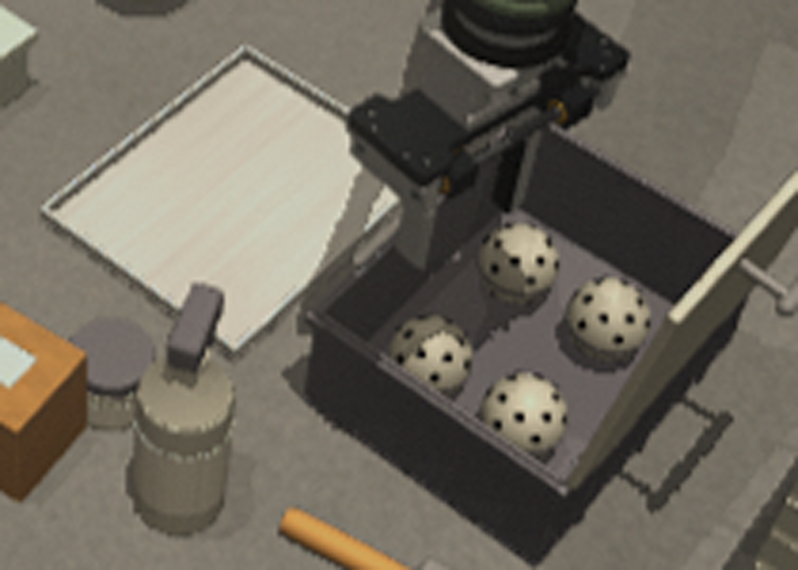

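```bash
python3 -m pendant '{"jaw":[0.3,0,-0.3,-0.49,-0.49,-0.49,-0.49,-0.49],"dp":[[-0.03,0,0],[-0.03,0,0],[-0.03,0,0],[-0.03,0,0],[-0.03,0,0],[-0.025,0,0],[0,0,0],[0,0,0]],"spin":[0.12,0.12,0.12,0.12,0.12,0.12,0.12,0.12]}' 12
python3 - <<'E'
from h import *
to(516,467,375,1.51,9)
E
```

```text
time: 24.4
tcp_pos: [560.2, 256.8, 368.4]
orientation: [0.697, -0.128, 0.694, 0.128]
wrist_force: [-0.1, 0.5, -0.2]
grip_width: 25.9
t 24.4 tcp [560.2 256.8 368.4] yaw 1.935 q [ 0.29  0.23  1.23  0.    1.68 -1.65] F [-0.1  0.5 -0.2] w 25.9
total dp tool [ -6.5 212.2  33.7] spin 0.425
[[-0.0007, 0.0236, 0.0037], [-0.0007, 0.0237, 0.0026], [-0.0007, 0.0238, 0.0015], [-0.0007, 0.0239, 0.0004], [-0.0007, 0.0239, -0.0008], [-0.0007, 0.0238, -0.0019], [-0.0007, 0.0237, -0.003], [-0.0007, 0.0235, -0.0041], [-0.0007, 0.0233, -0.0052]] spin 0.0472
```

```bash
python3 -m pendant '{"jaw":[-0.49,-0.49,-0.49,-0.49,-0.49,-0.49,-0.49,-0.49,-0.49,-0.49,-0.49],"dp":[[-0.0007,0.0236,0.0037],[0,0.0237,0.0026],[0,0.0238,0.0015],[0,0.0239,0.0004],[0,0.0239,-0.0008],[0,0.0238,-0.0019],[0,0.0237,-0.003],[0,0.0235,-0.0041],[0,0.0233,-0.0052],[0,0,0],[0,0,0]],"spin":[0.047,0.047,0.047,0.047,0.047,0.047,0.047,0.047,0.047,0,0]}' 12
python3 - <<'E'
from h import *
w=cam('wrist','w19.png')
to(516,467,275.6,1.51)
E
```

```text
time: 25.32
tcp_pos: [513.0, 467.3, 365.1]
orientation: [0.706, 0.017, 0.707, -0.018]
wrist_force: [0.3, -0.5, -0.9]
grip_width: 24.0
t 25.37 tcp [513.5 466.3 365.4] yaw 1.519 q [ 0.61  0.41  1.01 -0.    1.73 -0.91] F [-1.1  0.7  0.1] w 24.1
total dp tool [89.8  1.   2.5] spin 0.009
```

View pics/w19.png

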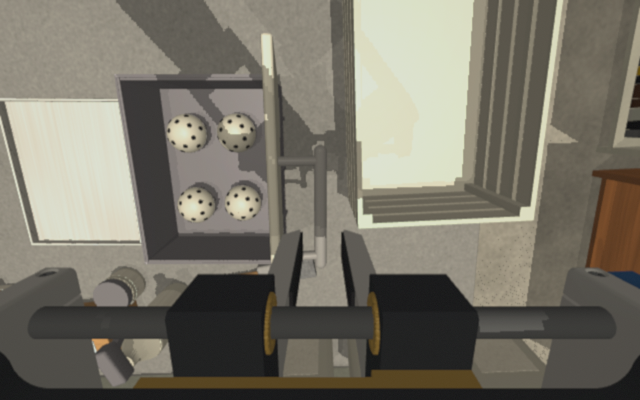

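```bash
python3 -m pendant '{"jaw":[-0.49,-0.49,-0.49,-0.49,-0.49,-0.49,-0.9,-0.9,-0.9,-0.9],"dp":[[0.02,0.001,0.002],[0.02,0,0],[0.02,0,0],[0.02,0,0],[0.01,0,0],[0,0,0],[0,0,0],[0,0,0],[0,0,0],[0,0,0]],"spin":[0,0,0,0,0,0,0,0,0,0]}' 12
python3 - <<'E'
from h import *
to(516,467,275.6,1.51)
p=1.9-np.linspace(0,1.66,15)+.07;print(np.c_[-175*np.diff(np.sin(p)),-175*np.diff(np.cos(p))].round(1).tolist())
E
```

```text
time: 26.2
tcp_pos: [516.7, 467.2, 277.9]
orientation: [0.708, 0.019, 0.706, -0.019]
wrist_force: [0.8, -1.8, 0.8]
grip_width: 10.6
t 26.2 tcp [516.7 467.2 277.9] yaw 1.518 q [ 0.61  0.43  1.14 -0.    1.56 -0.91] F [ 0.8 -1.8  0.8] w 10.6
total dp tool [ 2.3 -0.2 -0.7] spin 0.008
[[-6.9, -19.6], [-4.6, -20.2], [-2.1, -20.6], [0.3, -20.7], [2.8, -20.6], [5.2, -20.1], [7.5, -19.3], [9.8, -18.3], [11.9, -17.0], [13.8, -15.5], [15.5, -13.8], [17.0, -11.8], [18.3, -9.7], [19.3, -7.5]]
```

```bash
python3 -m pendant '{"jaw":[-0.9,-0.9,-0.9,-0.9,-0.9,-0.9,-0.9],"dp":[[-0.007,-0.0195,0],[-0.0045,-0.02,0],[-0.002,-0.0205,0],[0,-0.0205,0],[0.003,-0.0205,0],[0.005,-0.02,0],[0,0,0]],"spin":[0,0,0,0,0,0,0]}' 12
python3 - <<'E'
from h import *
to(516,467,275.6,1.51)
E
```

```text
time: 26.78
tcp_pos: [509.8, 343.8, 283.2]
orientation: [0.707, 0.019, 0.706, -0.02]
wrist_force: [-0.6, -4.0, 3.8]
grip_width: 10.1
t 26.78 tcp [509.8 343.8 283.2] yaw 1.516 q [ 0.45  0.25  1.37 -0.    1.52 -1.06] F [-0.6 -4.   3.8] w 10.1
total dp tool [  7.4 123.3  -0.6] spin 0.006
```

```bash
python3 -m pendant '{"jaw":[-0.9,-0.9,-0.9,-0.9,-0.9,-0.9,-0.9,-0.9],"dp":[[0.0075,-0.0195,0],[0.01,-0.0185,0],[0.012,-0.017,0],[0.014,-0.0155,0],[0.0155,-0.014,0],[0.017,-0.012,0],[0.0095,-0.0055,0],[0,0,0]],"spin":[0,0,0,0,0,0,0,0]}' 12
python3 - <<'E'
from h import *
to(516,467,275.6,1.51)
E
```

```text
time: 27.45
tcp_pos: [504.6, 244.6, 194.6]
orientation: [0.707, 0.019, 0.707, -0.019]
wrist_force: [2.7, 1.8, -3.3]
grip_width: 10.7
t 27.45 tcp [504.6 244.6 194.6] yaw 1.517 q [ 0.3   0.21  1.61  0.    1.32 -1.22] F [ 2.7  1.8 -3.3] w 10.7
total dp tool [-80.9 222.7  -0.5] spin 0.007
```

```bash
python3 -m pendant '{"jaw":[-0.9,-0.9,-0.9,-0.9,-0.9,-0.9],"dp":[[0.009,-0.0045,0],[0.01,-0.0045,0],[0.01,-0.0035,0],[0.008,-0.0025,0],[0.003,-0.001,0],[0,0,0]],"spin":[0,0,0,0,0,0]}' 12
python3 - <<'E'
from h import *
d=cam('side');s=cam('scene')
to(516,467,275.6,1.51)
cv2.imwrite('pics/z.png',cv2.resize(d['img'][80:240,130:340,::-1],(787,600),interpolation=cv2.INTER_CUBIC))
cv2.imwrite('pics/z1.png',cv2.resize(s['img'][180:330,290:500,::-1],(798,570),interpolation=cv2.INTER_CUBIC))
E
```

```text
time: 27.95
tcp_pos: [504.6, 231.8, 158.5]
orientation: [0.708, 0.021, 0.706, -0.016]
wrist_force: [-1.8, 7.8, 7.7]
grip_width: 10.5
t 28.05 tcp [504.5 231.8 158.4] yaw 1.518 q [ 0.27  0.23  1.67  0.01  1.24 -1.25] F [-1.6  7.7  7.4] w 10.6
total dp tool [-115.7  236.2   -0.5] spin 0.008
```

View pics/z.png

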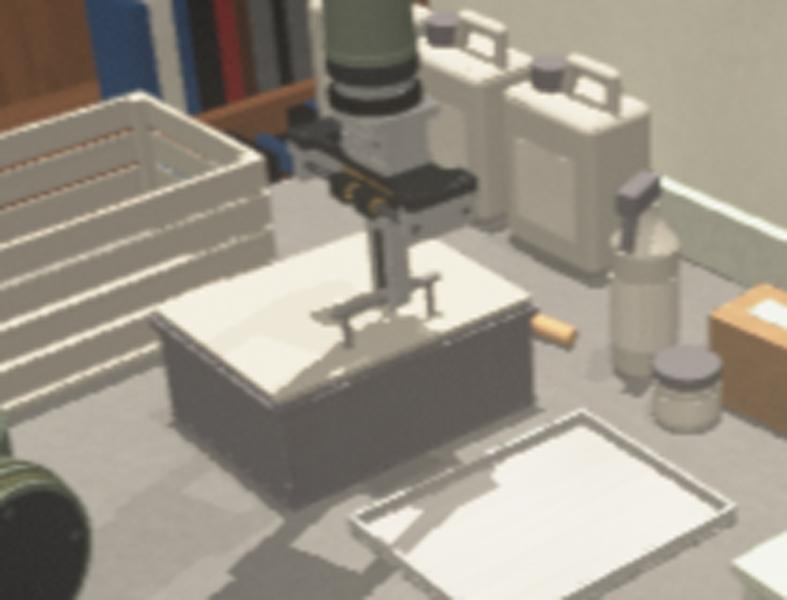

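View pics/z1.png

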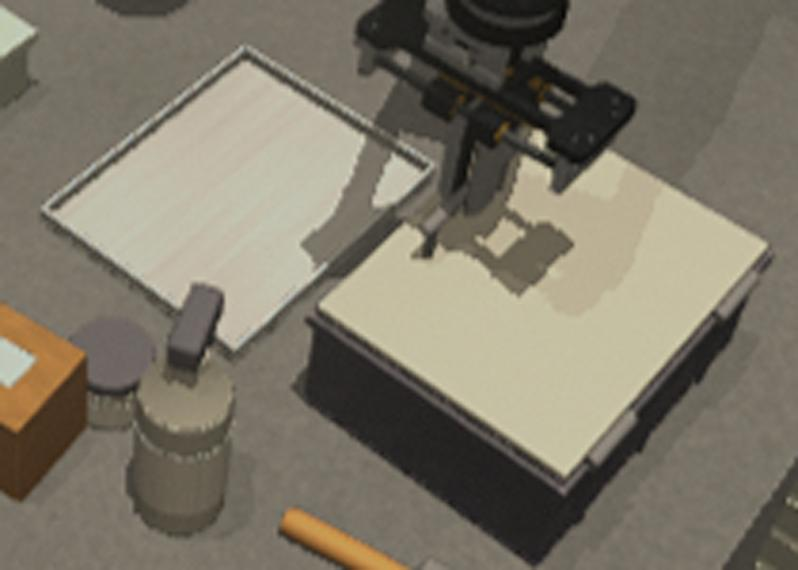

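```bash
python3 -m pendant '{"jaw":[-0.9,-0.9,-0.9,-0.9],"dp":[[0.003,0.001,0],[0.003,0.001,0],[0.002,0,0],[0,0,0]],"spin":[0,0,0,0]}' 12;python3 -m pendant '{"jaw":[-0.9,-0.9,-0.9,-0.9],"dp":[[0.002,0.001,0],[0.002,0.001,0],[0,0,0],[0,0,0]],"spin":[0,0,0,0]}' 12
```

```text
time: 28.38
tcp_pos: [507.1, 231.8, 152.9]
orientation: [0.71, 0.019, 0.704, -0.018]
wrist_force: [-0.2, 1.2, 16.3]
grip_width: 10.4
time: 28.72
tcp_pos: [507.9, 231.8, 149.3]
orientation: [0.711, 0.018, 0.703, -0.019]
wrist_force: [-0.2, -4.1, 17.7]
grip_width: 10.4
```

```bash
python3 -m pendant '{"jaw":[-0.8,-0.6,-0.4,-0.2,-0.2,-0.2,-0.2,-0.2,-0.2],"dp":[[0,0,0],[0,0,0],[0,0,0],[0,0,0],[-0.03,0,0],[-0.04,0,0],[-0.04,0,0],[-0.04,0,0],[0,0,0]],"spin":[0,0,0,0,0,0,0,0,0]}' 12
python3 - <<'E'
from h import *
d=cam('side');s=cam('scene','s20.png')
to(682,70,200,1.51)
cv2.imwrite('pics/z.png',cv2.resize(d['img'][80:240,130:340,::-1],(787,600),interpolation=cv2.INTER_CUBIC))
E
```

```text
time: 29.47
tcp_pos: [507.3, 233.8, 303.0]
orientation: [0.712, 0.02, 0.702, -0.017]
wrist_force: [1.2, -0.8, 1.7]
grip_width: 37.9
t 29.57 tcp [504.2 232.9 295.5] yaw 1.518 q [ 0.28  0.12  1.5  -0.    1.52 -1.24] F [ 0.3 -0.9 -0.6] w 37.8
total dp tool [  96.  -153.4  185.8] spin 0.008
```

View pics/z.png

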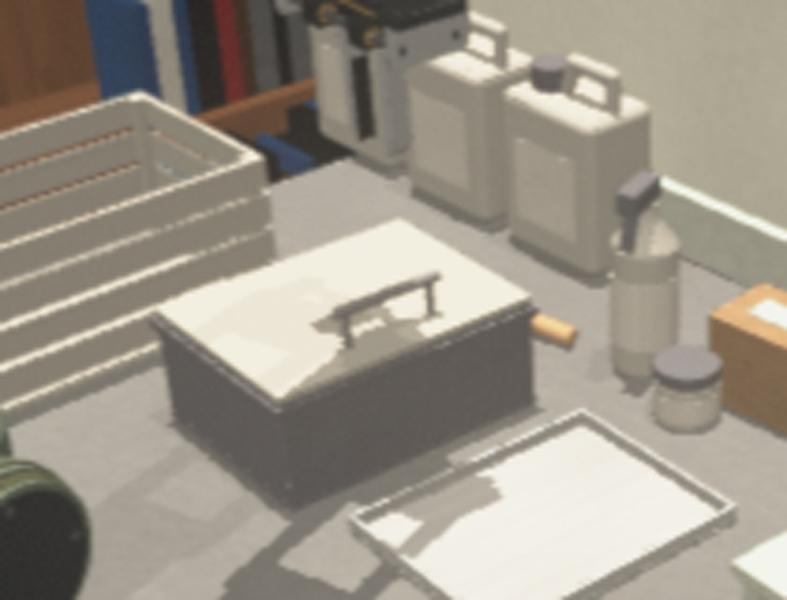

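View pics/s20.png

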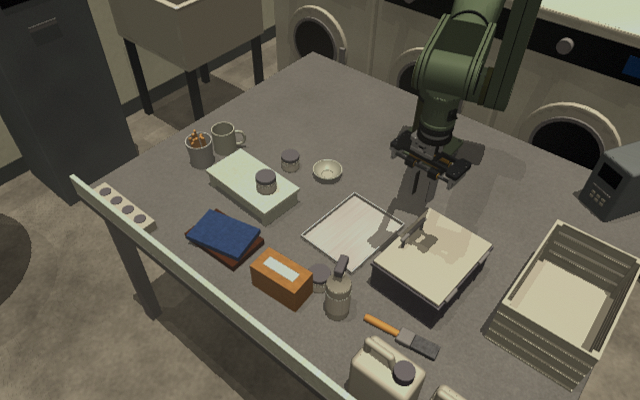

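Run:
```python
from h import *
d=cam('side');s=cam('scene')
cv2.imwrite('pics/z.png',cv2.resize(d['img'][135:215,165:285,::-1],(800,533),interpolation=cv2.INTER_CUBIC))
cv2.imwrite('pics/z1.png',cv2.resize(s['img'][200:280,360:480,::-1],(800,533),interpolation=cv2.INTER_CUBIC))
```

```text
(no output)
```

View pics/z.png

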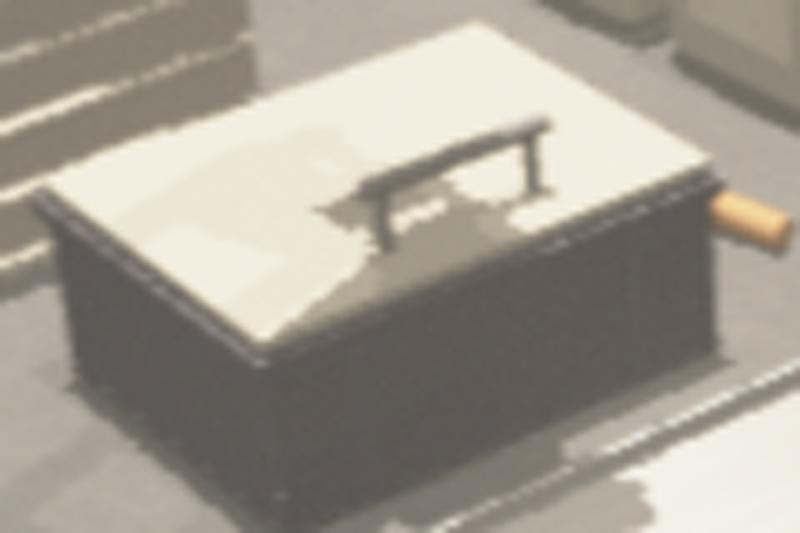

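View pics/z1.png

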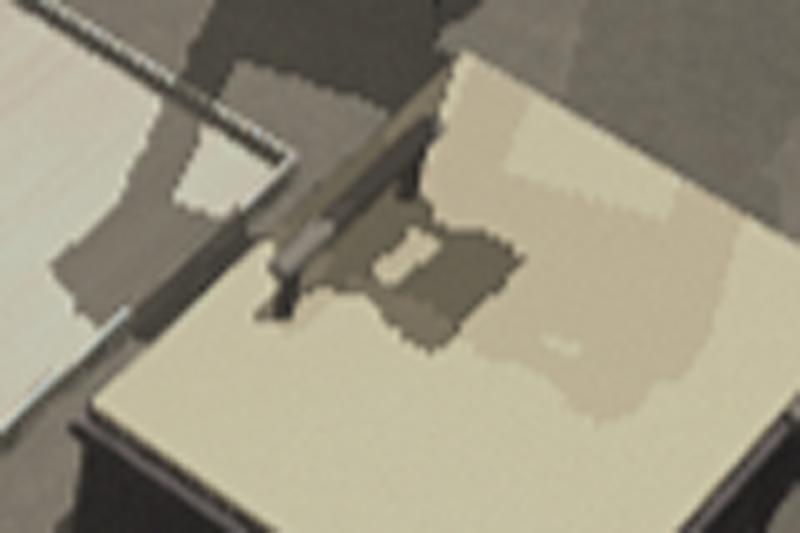

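Run:
```python
from h import *
d=cam('side');s=cam('scene')
A=lambda u,v:(170+u/4.706,120+v/4.706); B=lambda u,v:(260+u/4,190+v/4)
for p in [(337,135),(168,237),(447,440),(608,322)]: print('S',onz(s,*A(*p),70).round(1))
for p in [(575,365),(718,265),(262,162)]: print('D',onz(d,*B(*p),70).round(1))
def T(n,a,b,z):
    p,e=tri(s,a,d,b); print(n,p.round(1),round(e,1),onz(s,*a,z).round(1),onz(d,*b,z).round(1))
T('a',(319.5,273.4),(313.3,177.4),55)
T('b',A(566,168),B(302,354),55)
T('c',A(449,266),B(413,104),125)
T('dish',A(740,232),B(113,325),30)
T('mug',A(248,45),B(708,445),90)
T('sprayhead',(341,261),(301,131),190)
T('boxcorner',(290+88/3.8,180+352/3.8),(150+598/3.53,70+345/3.53),90)
```

```text
S [ 497.6 -429.9   70. ]
S [ 647.9 -439.8   70. ]
S [ 661.7 -163.    70. ]
S [ 517.  -155.7   70. ]
D [ 500.6 -436.4   70. ]
D [ 645.1 -447.    70. ]
D [ 513.  -161.2   70. ]
a [715.4  87.3  51.2] 3.6 [716.3  90.3  55. ] [712.   81.6  55. ]
b [ 403.6 -297.3   50.8] 3.0 [ 406.2 -292.8   55. ] [ 401.1 -301.4   55. ]
c [ 583.7 -233.2  121.1] 2.4 [ 585.9 -229.1  125. ] [ 580.2 -237.3  125. ]
dish [ 355.5 -174.8   27.2] 2.1 [ 357.2 -172.1   30. ] [ 354. -178.   30.]
mug [ 482.1 -538.1   88. ] 2.6 [ 483.2 -534.7   90. ] [ 481.2 -539.8   90. ]
sprayhead [733.7 166.2 189.8] 5.1 [732. 168. 190.] [734.7 163.6 190. ]
boxcorner [740.9  85.2  79.4] 5.3 [745.   92.1  90. ] [729.1  70.6  90. ]
```

Run:
```python
from h import *
to(690,170,300,2.7,11)
```

```text
t 29.77 tcp [502.  232.3 291.1] yaw 1.518 q [ 0.28  0.12  1.51 -0.    1.52 -1.24] F [0. 0. 0.] w 37.7
total dp tool [ -9.8 -52.3 191. ] spin -1.182
[[-0.0008, -0.0048, 0.0174], [-0.0008, -0.0066, 0.0168], [-0.0008, -0.0083, 0.016], [-0.0008, -0.01, 0.015], [-0.0008, -0.0116, 0.0138], [-0.0008, -0.013, 0.0125], [-0.0008, -0.0142, 0.011], [-0.0008, -0.0153, 0.0094], [-0.0008, -0.0163, 0.0077], [-0.0008, -0.017, 0.0059], [-0.0008, -0.0175, 0.0041]] spin -0.1074
```

```bash
python3 -m pendant '{"jaw":[0,0.5,0.9,0.9,0.9,0.9,0.9,0.9,0.9,0.9,0.9,0.9],"dp":[[-0.001,-0.0048,0.0174],[-0.001,-0.0066,0.0168],[-0.001,-0.0083,0.016],[-0.001,-0.01,0.015],[-0.001,-0.0116,0.0138],[-0.001,-0.013,0.0125],[-0.001,-0.0142,0.011],[-0.001,-0.0153,0.0094],[-0.001,-0.0163,0.0077],[-0.001,-0.017,0.0059],[0,-0.0175,0.0041],[0,0,0]],"spin":[-0.107,-0.107,-0.107,-0.107,-0.107,-0.107,-0.107,-0.107,-0.107,-0.107,-0.107,0]}'
python3 - <<'E'
from h import *
w=cam('wrist','w21.png')
to(714,86,45,2.7)
for p in [[714,86,55],[714,86,0],[737,82,90],[752,176,195]]: print(p,proj(w,p).round())
E
```

```text
time: 30.77
tcp_pos: [692.7, 168.0, 300.3]
orientation: [0.597, -0.377, 0.6, 0.377]
wrist_force: [-0.5, 0.6, 0.2]
grip_width: 89.6
t 30.82 tcp [691.3 168.9 300.6] yaw 2.692 q [ 0.12  0.47  1.05 -0.    1.63 -2.57] F [-0.5 -0.   0. ] w 89.5
total dp tool [255.6 -57.6 -64.1] spin -0.008
[714, 86, 55] [278. 131.]
[714, 86, 0] [283. 130.]
[737, 82, 90] [256. 138.]
[752, 176, 195] [267. 243.]
```

View pics/w21.png

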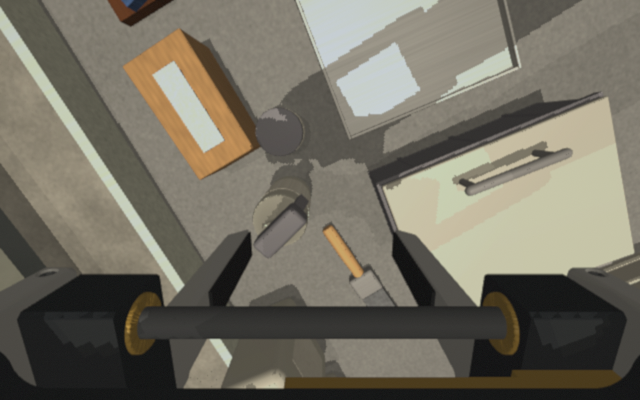

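Run:
```python
from h import *
w=cam('wrist')
for p in [(125,67),(181,29),(257,140),(203,178)]: print('box',onz(w,*p,90).round(1))
print('tub',onz(w,280,131,55).round(1), onz(w,256,131,55).round(1),onz(w,304,131,55).round(1))
print('spray body', onz(w,284,210,150).round(1),'head',[onz(w,*p,190).round(1) for p in [(268,255),(255,240),(290,200),(307,215)]])
print('lid handle',[onz(w,*p,148).round(1) for p in [(472,190),(568,154)]])
cv2.imwrite('pics/z.png',cv2.resize(w['img'][80:280,160:360,::-1],(600,600),interpolation=cv2.INTER_CUBIC))
to(714,86,45,2.7)
```

```text
box [829.6 -49.   90. ]
box [752.2 -54.3  90. ]
box [735.   86.2  90. ]
box [817.1  97.5  90. ]
tub [709.9  87.7  55. ] [737.9  74.1  55. ] [681.9 101.2  55. ]
spray body [732. 165. 150.] head [array([757.2, 190. , 190. ]), array([761., 171., 190.]), array([713.2, 150.7, 190. ]), array([705.6, 170.4, 190. ])]
lid handle [array([544.5, 232.2, 148. ]), array([444. , 239.1, 148. ])]
t 30.87 tcp [690.5 169.6 301.3] yaw 2.692 q [ 0.12  0.46  1.06  0.    1.63 -2.57] F [-0.3 -1.1  0.3] w 89.5
total dp tool [256.2 -58.6 -64.5] spin -0.008
```

View pics/z.png

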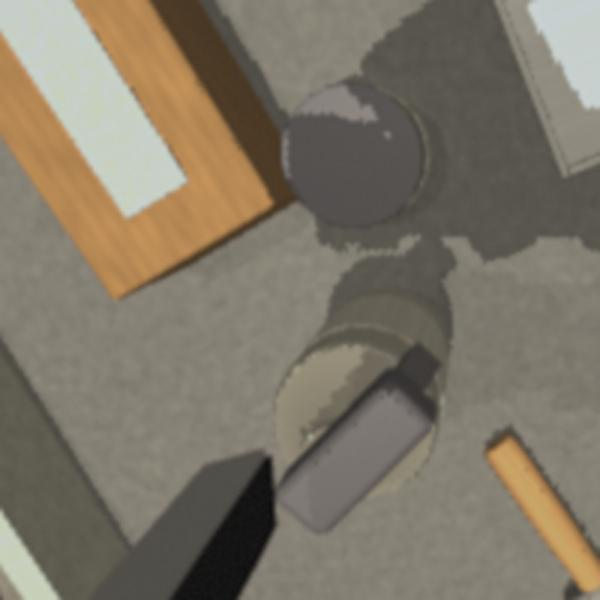

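```bash
python3 -m pendant '{"jaw":[1,1,1,1,1,1,1,1,1,1,1,1],"dp":[[0,0,0],[0,0,0],[0,0,0],[0,0,0],[0,0,0],[0,0,0],[0,0,0],[0,0,0],[0,0,0],[0,0,0],[0,0,0],[0,0,0]],"spin":[0.125,0.125,0.125,0.125,0.125,0.125,0.125,0.125,0.125,0.125,0.125,0.125]}'
python3 - <<'E'
from h import *
to(695,104,240,0,10)
E
```

```text
time: 31.87
tcp_pos: [689.7, 170.7, 303.5]
orientation: [0.693, 0.134, 0.695, -0.135]
wrist_force: [-0.5, -0.9, -0.1]
grip_width: 93.7
t 31.87 tcp [689.7 170.7 303.5] yaw 1.188 q [ 0.12  0.46  1.06  0.    1.63 -1.07] F [-0.5 -0.9 -0.1] w 93.7
total dp tool [ 63.5 -59.9  30. ] spin 1.188
[[0.0064, -0.006, 0.003], [0.0064, -0.0056, 0.0037], [0.0064, -0.0051, 0.0043], [0.0064, -0.0046, 0.0049], [0.0064, -0.004, 0.0054], [0.0064, -0.0033, 0.0058], [0.0064, -0.0026, 0.0062], [0.0064, -0.0018, 0.0064], [0.0064, -0.0011, 0.0066], [0.0064, -0.0003, 0.0067]] spin 0.1188
```

```bash
python3 -m pendant '{"jaw":[1,1,1,1,1,1,1,1,1,1,1,1],"dp":[[0.0064,-0.006,0.003],[0.0064,-0.0056,0.0037],[0.0064,-0.0051,0.0043],[0.0064,-0.0046,0.0049],[0.0064,-0.004,0.0054],[0.0064,-0.0033,0.0058],[0.0064,-0.0026,0.0062],[0.0064,-0.0018,0.0064],[0.0064,-0.001,0.0066],[0.0064,0,0.0067],[0,0,0],[0,0,0]],"spin":[0.1188,0.1188,0.1188,0.1188,0.1188,0.1188,0.1188,0.1188,0.1188,0.1188,0,0]}'
python3 - <<'E'
from h import *
w=cam('wrist','w22.png'); s=cam('scene')
to(695,104,58,0)
cv2.imwrite('pics/z1.png',cv2.resize(s['img'][180:330,250:460,::-1],(798,570),interpolation=cv2.INTER_CUBIC))
E
```

```text
time: 32.87
tcp_pos: [696.0, 103.7, 239.2]
orientation: [0.501, 0.497, 0.503, -0.498]
wrist_force: [-0.2, -0.4, -0.8]
grip_width: 93.7
t 32.97 tcp [696.9 104.1 240.5] yaw 0.009 q [0.03 0.47 1.17 0.   1.5  0.02] F [-0.2  0.  -0.1] w 94.0
total dp tool [ 1.825e+02 -1.900e+00  1.000e-01] spin 0.009
```

View pics/w22.png

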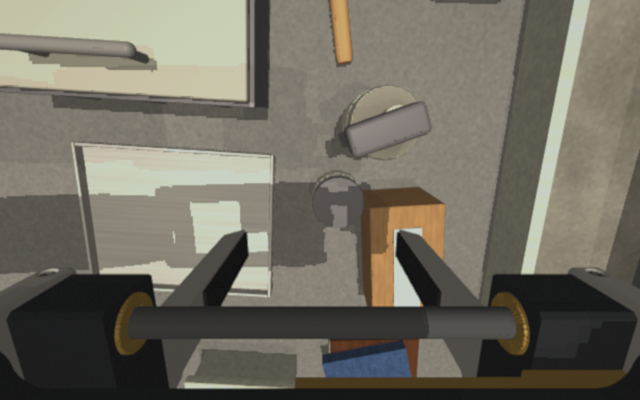

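View pics/z1.png

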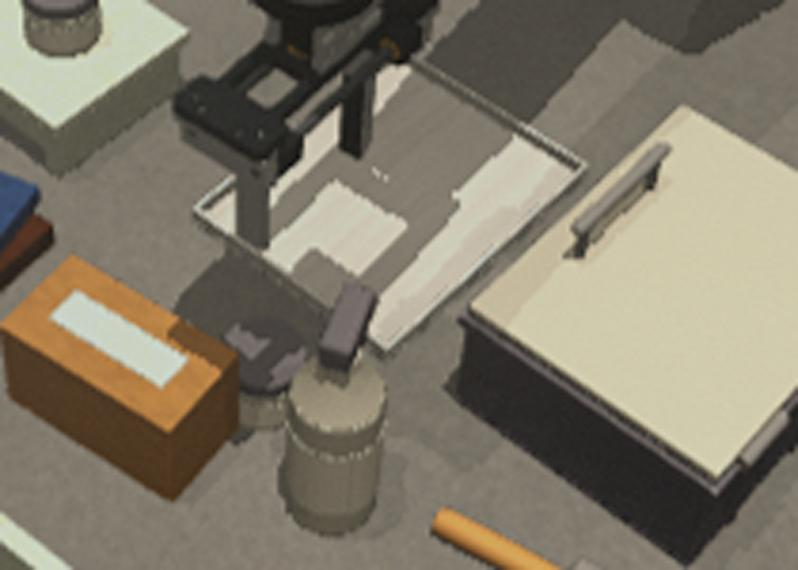

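Run:
```python
from h import *
w=cam('wrist')
print('tub',onz(w,338,201,55).round(1),onz(w,313,201,55).round(1),onz(w,364,201,55).round(1))
print('box top',[onz(w,*p,90).round(1) for p in [(372,206),(444,203)]],'base',[onz(w,*p,0).round(1) for p in [(362,190),(421,187)]])
print('spray sh',onz(w,385,122,123).round(1),'head',[onz(w,*p,190).round(1) for p in [(346,135),(350,157),(431,125),(424,101)]])
to(695,104,58,0)
```

```text
tub [715.3  89.2  55. ] [686.  89.  55.] [745.8  89.5  55. ]
box top [array([749.3,  93.1,  90. ]), array([825.1,  97. ,  90. ])] base [array([750.5,  90.6,   0. ]), array([829.6,  95.4,   0. ])]
spray sh [751.  178.8 123. ] head [array([711.6, 169.9, 190. ]), array([714.8, 155.2, 190. ]), array([768.2, 176.9, 190. ]), array([762. , 192.1, 190. ])]
t 33.02 tcp [697.2 104.  240.8] yaw 0.009 q [0.03 0.47 1.16 0.   1.5  0.02] F [-0.3 -0.  -0. ] w 94.0
total dp tool [ 1.828e+02 -2.300e+00  1.000e-01] spin 0.009
```

```bash
python3 -m pendant '{"jaw":[1,1,1,1,1,1,1,1,1],"dp":[[0.03,0.001,-0.003],[0.03,0,0],[0.03,0,0],[0.03,0,0],[0.03,0,0],[0.02,0,0],[0.012,0,0],[0,0,0],[0,0,0]],"spin":[0.009,0,0,0,0,0,0,0,0]}'
python3 - <<'E'
from h import *
w=cam('wrist','w23.png'); s=cam('scene')
to(698,107,58,0)
cv2.imwrite('pics/z1.png',cv2.resize(s['img'][180:330,250:460,::-1],(798,570),interpolation=cv2.INTER_CUBIC))
E
```

```text
time: 33.77
tcp_pos: [698.5, 106.6, 58.5]
orientation: [-0.5, -0.5, -0.5, 0.5]
wrist_force: [-0.3, -0.1, 0.5]
grip_width: 93.7
t 33.87 tcp [699.9 106.5  60.5] yaw -0.002 q [ 0.03  0.64  1.31 -0.    1.2   0.03] F [-0.7  0.3 -0.5] w 93.9
total dp tool [ 2.5 -1.9 -0.5] spin -0.002
```

View pics/w23.png

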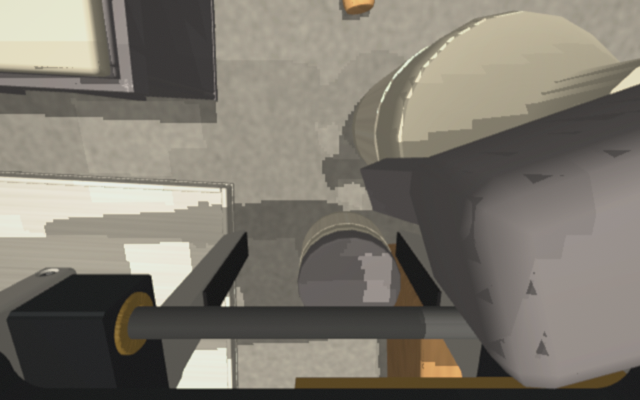

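View pics/z1.png

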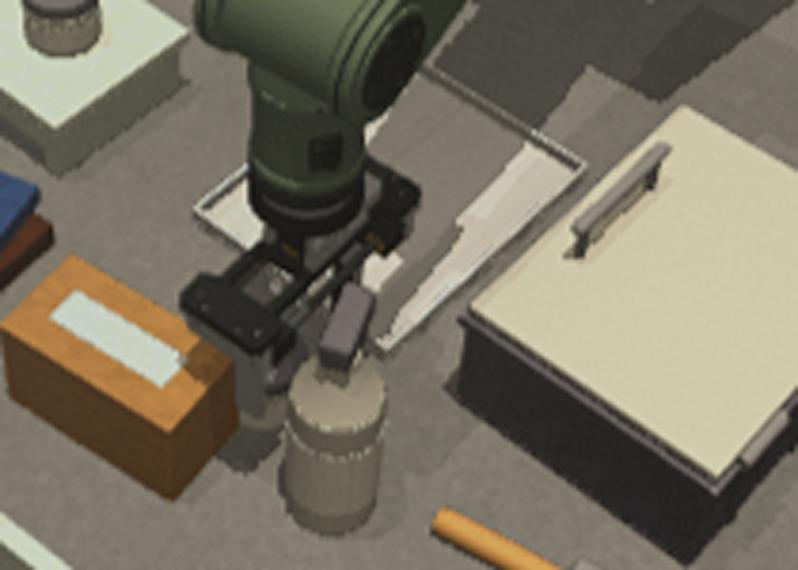

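```bash
python3 -m pendant '{"jaw":[1,1,1,1,1,1,1,1],"dp":[[0,-0.006,0],[0,-0.006,0],[0,-0.006,0],[0,-0.006,0],[0,-0.006,0],[0,-0.006,0],[0,-0.004,0],[0,0,0]],"spin":[0,0,0,0,0,0,0,0]}'
python3 - <<'E'
from h import *
w=cam('wrist','w24.png'); s=cam('scene')
to(698,107,58,0)
cv2.imwrite('pics/z1.png',cv2.resize(s['img'][180:330,250:460,::-1],(798,570),interpolation=cv2.INTER_CUBIC))
E
```

```text
time: 34.53
tcp_pos: [656.8, 106.5, 57.8]
orientation: [-0.499, -0.5, -0.5, 0.501]
wrist_force: [1.3, 1.9, 0.1]
grip_width: 94.1
t 34.63 tcp [657.  106.4  57.4] yaw -0.002 q [0.03 0.56 1.43 0.   1.15 0.03] F [1.6 0.6 0.9] w 93.9
total dp tool [-0.8 41.  -0.7] spin -0.002
```

View pics/w24.png

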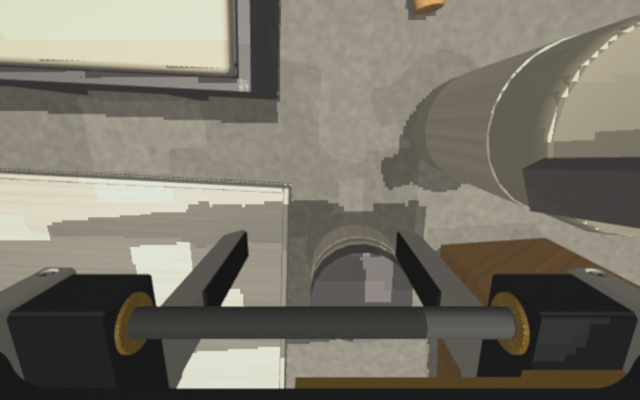

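Run:
```python
from h import *
w=cam('wrist'); 
print(onz(w,361,296,55).round(1),onz(w,311,296,55).round(1),onz(w,411,296,55).round(1),onz(w,361,247,55).round(1))
cv2.imwrite('pics/z1.png',cv2.resize(w['img'][200:400,260:480,::-1],(660,600)))
s=cam('scene'); cv2.imwrite('pics/z2.png',cv2.resize(s['img'][200:320,270:400,::-1],(650,600),interpolation=cv2.INTER_CUBIC))
```

```text
[679.2  80.1  55. ] [649.4  80.1  55. ] [709.  80.  55.] [678.2 111.5  55. ]
```

View pics/z1.png

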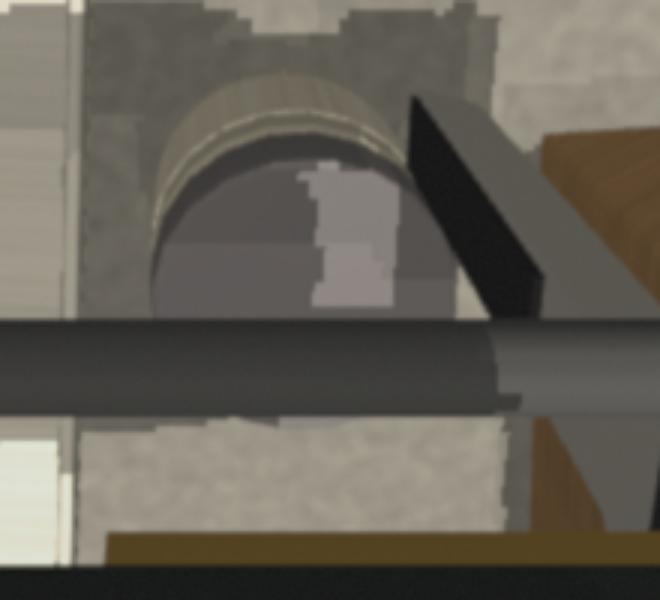

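View pics/z2.png

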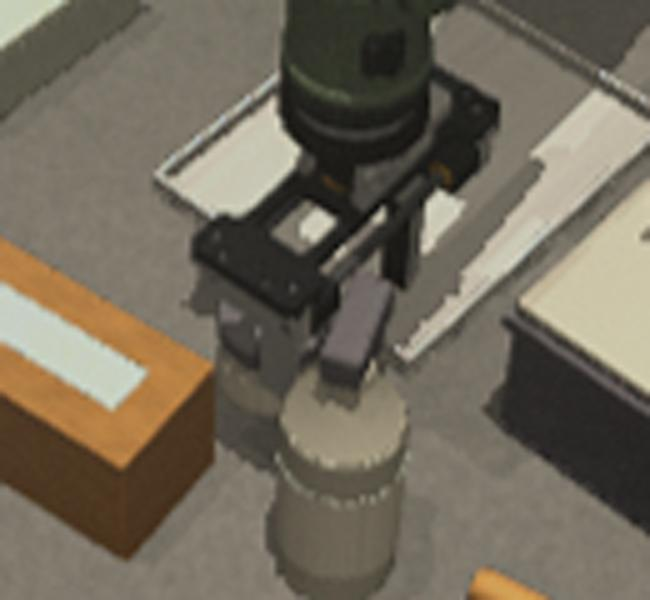

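```bash
python3 -m pendant '{"jaw":[1,1,1,1,1,1,1,0.2,0.2,0.2,0.2,0.2],"dp":[[0,0.011,0],[0,0.011,0],[0,0,0.009],[0,0,0.009],[0,0,0.008],[0.006,0,0],[0.005,0,0],[0,0,0],[0,0,0],[0,0,0],[0,0,0],[0,0,0]],"spin":[0,0,0,0,0,0,0,0,0,0,0,0]}' 25
python3 - <<'E'
from h import *
to(580,-303,200,-0.052,11)
E
```

```text
time: 35.73
tcp_pos: [680.6, 80.6, 47.5]
orientation: [0.5, 0.501, 0.499, -0.5]
wrist_force: [-0.3, -0.0, 0.7]
grip_width: 64.1
t 35.73 tcp [680.6  80.6  47.5] yaw -0.002 q [-0.01  0.61  1.38  0.    1.15 -0.01] F [-0.3 -0.   0.7] w 64.1
total dp tool [-152.6  -99.9  383.8] spin 0.05
[[-0.0139, -0.0091, 0.0349], [-0.0139, -0.0089, 0.0349], [-0.0139, -0.0088, 0.035], [-0.0139, -0.0086, 0.035], [-0.0139, -0.0084, 0.0351], [-0.0139, -0.0083, 0.0351], [-0.0139, -0.0081, 0.0351], [-0.0139, -0.008, 0.0352], [-0.0139, -0.0078, 0.0352], [-0.0139, -0.0076, 0.0352], [-0.0139, -0.0075, 0.0353]] spin 0.0046
```

```bash
python3 -m pendant '{"jaw":[0.2,0.2,0.2,0.2,0.2,0.2],"dp":[[0,0,0],[0,0,0],[-0.02,0,0],[-0.03,0,0],[-0.03,0,0],[0,0,0]],"spin":[0,0,0,0,0,0]}' 25
python3 - <<'E'
from h import *
s=cam('scene'); cv2.imwrite('pics/z2.png',cv2.resize(s['img'][200:320,270:400,::-1],(650,600),interpolation=cv2.INTER_CUBIC))
to(580,-303,200,-0.052,11)
E
```

```text
time: 36.23
tcp_pos: [684.9, 80.4, 134.5]
orientation: [0.503, 0.504, 0.496, -0.497]
wrist_force: [2.2, 1.1, 0.7]
grip_width: 61.9
t 36.28 tcp [683.5  80.3 131.7] yaw -0.002 q [-0.01  0.52  1.33 -0.    1.29 -0.01] F [-0.   0.5 -2. ] w 61.5
total dp tool [ -69.2 -102.1  383.5] spin 0.05
[[-0.0062, -0.0093, 0.0349], [-0.0062, -0.0092, 0.0349], [-0.0062, -0.009, 0.0349], [-0.0062, -0.0089, 0.035], [-0.0062, -0.0087, 0.035], [-0.0062, -0.0085, 0.0351], [-0.0062, -0.0084, 0.0351], [-0.0062, -0.0082, 0.0351], [-0.0062, -0.0081, 0.0352], [-0.0062, -0.0079, 0.0352], [-0.0062, -0.0077, 0.0353]] spin 0.0045
```

View pics/z2.png

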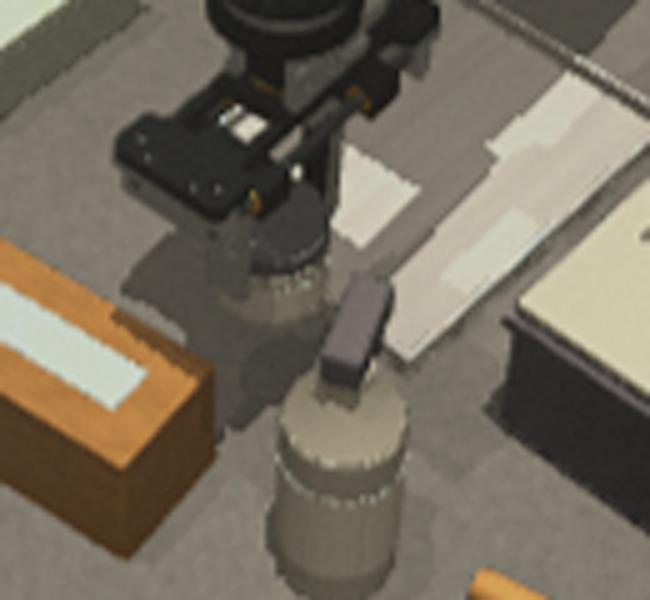

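```bash
python3 -m pendant '{"jaw":[0.2,0.2,0.2,0.2,0.2,0.2,0.2,0.2,0.2,0.2,0.2,0.2],"dp":[[-0.012,-0.009,0.035],[-0.012,-0.009,0.035],[-0.012,-0.009,0.035],[-0.012,-0.009,0.035],[-0.012,-0.009,0.035],[-0.01,-0.009,0.035],[-0.01,-0.009,0.035],[0,-0.009,0.035],[0,-0.009,0.035],[0,-0.009,0.035],[0,-0.009,0.034],[0,0,0]],"spin":[0.0045,0.0045,0.0045,0.0045,0.0045,0.0045,0.0045,0.0045,0.0045,0.0045,0.0045,0]}' 25; python3 -m pendant '{"jaw":[0.2],"dp":[[0,0,0]],"spin":[0]}'
python3 - <<'E'
from h import *
w=cam('wrist','w25.png');s=cam('scene','s25.png');d=cam('side','d25.png')
to(580,-303,118,-0.052)
E
```

```text
time: 37.28
tcp_pos: [568.3, -307.2, 204.2]
orientation: [-0.484, -0.513, -0.486, 0.516]
wrist_force: [-0.7, -0.6, -1.3]
grip_width: 61.7
time: 37.37
tcp_pos: [570.0, -302.4, 204.3]
orientation: [-0.484, -0.513, -0.488, 0.514]
wrist_force: [0.5, 0.3, -2.6]
grip_width: 61.7
t 37.52 tcp [ 571.7 -299.6  205.5] yaw -0.05 q [-0.62  0.37  1.38  0.    1.4  -0.57] F [ 1.2 -0.5 -2.3] w 61.6
total dp tool [87.5  8.7  3.2] spin 0.002
```

View pics/w25.png

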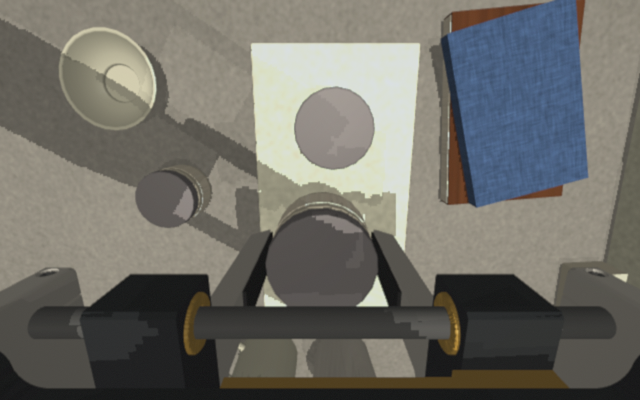

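View pics/d25.png

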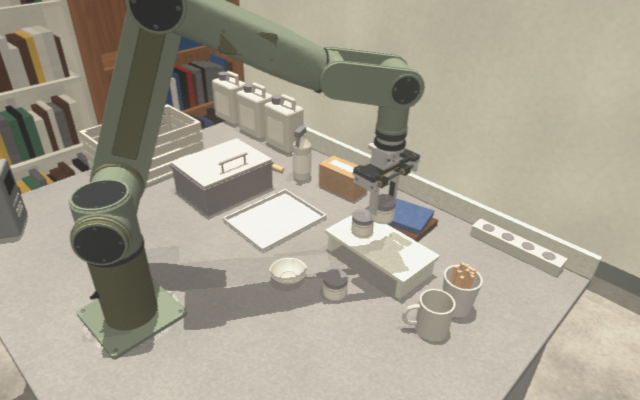

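Run:
```python
from h import *
w=cam('wrist')
for p in [(251,43),(420,43),(260,220),(407,220)]: print('edge',onz(w,*p,70).round(1))
print('c',onz(w,334,128,125).round(1),'b',onz(w,167,198,55).round(1))
to(580,-303,118,-0.052)
```

```text
edge [ 515.4 -154.8   70. ]
edge [ 664.1 -162.4   70. ]
edge [ 506.6 -318.2   70. ]
edge [ 656.1 -325.8   70. ]
c [ 583.5 -230.2  125. ] b [ 408.1 -293.8   55. ]
t 37.57 tcp [ 572.  -299.4  206. ] yaw -0.05 q [-0.62  0.37  1.38  0.    1.4  -0.57] F [-0.1 -0.4 -2.1] w 62.0
total dp tool [87.9  8.3  3.3] spin 0.002
```

```bash
python3 -m pendant '{"jaw":[0.2,0.2,0.2,0.2,0.2,0.2,0.2,0.2],"dp":[[0.02,0.0045,0.0015],[0.02,0.0045,0.0015],[0.02,0,0],[0.012,0,0],[0.008,0,0],[0.004,0,0],[0,0,0],[0,0,0]],"spin":[0,0,0,0,0,0,0,0]}' 25
python3 - <<'E'
from h import *
to(581,-302,118,-0.052)
E
```

```text
time: 38.23
tcp_pos: [581.4, -304.7, 124.0]
orientation: [0.488, 0.513, 0.487, -0.513]
wrist_force: [-0.2, -0.0, -1.5]
grip_width: 62.0
t 38.23 tcp [ 581.4 -304.7  124. ] yaw -0.051 q [-0.61  0.47  1.42  0.    1.25 -0.56] F [-0.2 -0.  -1.5] w 62.0
total dp tool [ 6.  -0.6 -2.7] spin 0.001
```

```bash
python3 -m pendant '{"jaw":[0.2,0.2,0.2,0.2,0.2],"dp":[[0.002,0,-0.001],[0.002,0,-0.001],[0.0015,0,0],[0,0,0],[0,0,0]],"spin":[0,0,0,0,0]}' 25;  python3 - <<'E'
from h import *
to(581,-302,118,-0.052)
E
```

```text
time: 38.65
tcp_pos: [580.9, -302.6, 117.7]
orientation: [-0.487, -0.513, -0.487, 0.513]
wrist_force: [-0.2, 0.2, -2.1]
grip_width: 61.5
t 38.65 tcp [ 580.9 -302.6  117.7] yaw -0.052 q [-0.61  0.47  1.43 -0.    1.24 -0.56] F [-0.2  0.2 -2.1] w 61.5
total dp tool [-0.3  0.1 -0.6] spin 0.0
```

```bash
python3 -m pendant '{"jaw":[0.2,0.2,0.2],"dp":[[0.0015,0,0],[0,0,0],[0,0,0]],"spin":[0,0,0]}' 25;  python3 - <<'E'
from h import *
d=cam('side');cv2.imwrite('pics/z.png',cv2.resize(d['img'][190:300,320:450,::-1],(709,600),interpolation=cv2.INTER_CUBIC))
to(581,-302,118,-0.052)
E
```

```text
time: 38.9
tcp_pos: [581.1, -302.8, 117.4]
orientation: [0.487, 0.513, 0.487, -0.513]
wrist_force: [-2.6, 1.7, 4.2]
grip_width: 61.4
t 38.95 tcp [ 581.1 -302.8  117.4] yaw -0.051 q [-0.61  0.47  1.43 -0.    1.24 -0.56] F [-3.5  1.5  5.4] w 61.5
total dp tool [-0.6 -0.1 -0.8] spin 0.001
```

View pics/z.png

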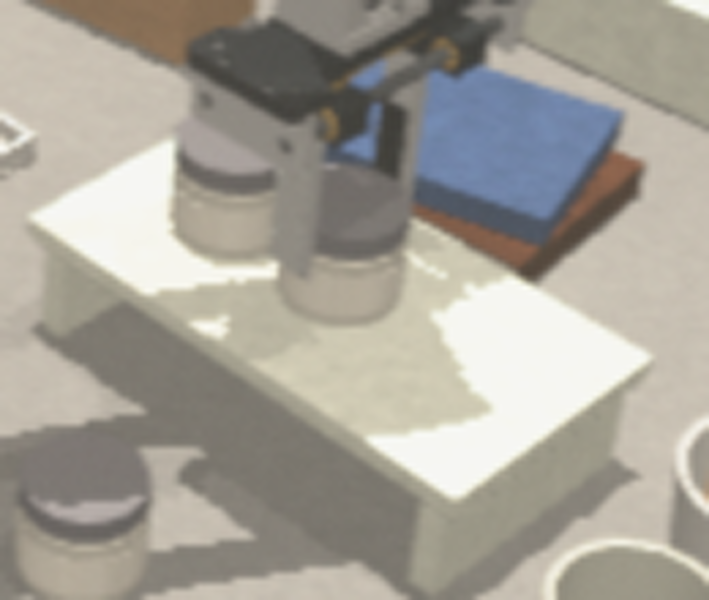

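```bash
python3 -m pendant '{"jaw":[0.35,0.4,0.5,0.6,0.7,0.7,0.7,0.7,0.7],"dp":[[0,0,0],[0,0,0],[0,0,0],[0,0,0],[0,0,0],[-0.02,0,0],[-0.03,0,0],[-0.035,0,0],[-0.03,0,0]],"spin":[0,0,0,0,0,0,0,0,0]}' 25
python3 - <<'E'
from h import *
w=cam('wrist','w26.png')
to(406,-296,150,-0.052,7)
E
```

```text
time: 39.7
tcp_pos: [581.0, -302.6, 232.5]
orientation: [0.487, 0.513, 0.487, -0.513]
wrist_force: [-0.1, 0.4, 0.6]
grip_width: 79.7
t 39.75 tcp [ 584.2 -304.8  240.9] yaw -0.051 q [-0.61  0.36  1.31  0.    1.45 -0.56] F [ 1.9 -1.2  3.8] w 79.7
total dp tool [  88.8 -179.5   -0.2] spin 0.001
[[0.013, -0.0255, 0.0001], [0.013, -0.0255, 0.0001], [0.013, -0.0255, 0.0001], [0.013, -0.0255, 0.0001], [0.013, -0.0255, 0.0001], [0.013, -0.0255, 0.0001], [0.013, -0.0255, 0.0001]] spin 0.0001
```

View pics/w26.png

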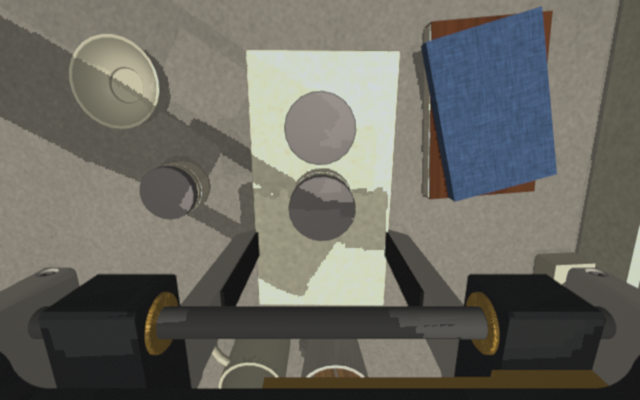

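```bash
python3 -m pendant '{"jaw":[0.9,0.9,0.9,0.9,0.9,0.9,0.9,0.9,0.9],"dp":[[0,-0.0255,0],[0,-0.0255,0],[0,-0.0255,0],[0.01,-0.0255,0],[0.02,-0.0255,0],[0.025,-0.0255,0],[0.025,-0.0255,0],[0,0,0],[0,0,0]],"spin":[0,0,0,0,0,0,0,0,0]}' 25
python3 - <<'E'
from h import *
w=cam('wrist','w27.png')
to(406,-296,47,-0.052)
print(proj(w,[406,-296,55]))
E
```

```text
time: 40.5
tcp_pos: [400.5, -291.9, 148.9]
orientation: [0.485, 0.513, 0.488, -0.513]
wrist_force: [0.9, -1.5, 0.3]
grip_width: 89.2
t 40.55 tcp [ 402.8 -293.7  151.2] yaw -0.052 q [-0.8   0.12  1.81  0.    1.21 -0.75] F [ 0.5 -1.1  0.6] w 89.2
total dp tool [104.2   3.2   2.1] spin -0.0
[329.780565   215.10258641]
```

View pics/w27.png

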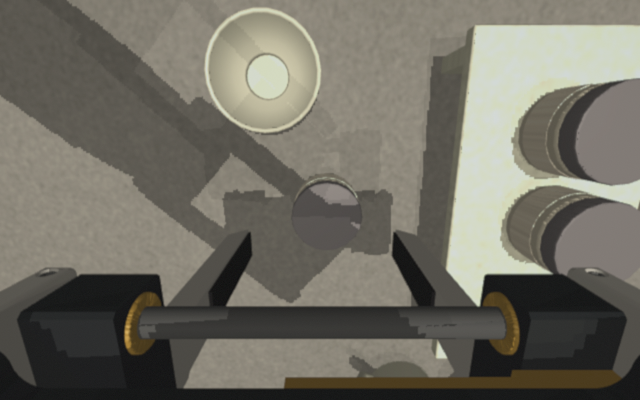

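```bash
python3 -m pendant '{"jaw":[0.9,0.9,0.9,0.9,0.9,0.9,0.2,0.2,0.2,0.2,0.2,0.2],"dp":[[0.025,0.001,0.002],[0.025,0,0],[0.025,0,0],[0.02,0,0],[0.009,0,0],[0,0,0],[0,0,0],[0,0,0],[0,0,0],[0,0,0],[0,0,0],[0,0,0]],"spin":[0,0,0,0,0,0,0,0,0,0,0,0]}' 25; python3 -m pendant '{"jaw":[0.2,0.2,0.2,0.2,0.2,0.2],"dp":[[0,0,0],[0,0,0],[-0.025,0,0],[-0.035,0,0],[-0.04,0,0],[-0.04,0,0]],"spin":[0,0,0,0,0,0]}' 25
python3 - <<'E'
from h import *
to(577,-373,210,-0.052,7)
E
```

```text
time: 41.55
tcp_pos: [404.3, -296.2, 48.4]
orientation: [-0.488, -0.513, -0.486, 0.513]
wrist_force: [-0.1, 0.2, 4.9]
grip_width: 61.7
time: 42.05
tcp_pos: [402.3, -294.1, 187.0]
orientation: [0.485, 0.513, 0.488, -0.513]
wrist_force: [1.1, -0.6, -1.5]
grip_width: 61.6
t 42.05 tcp [ 402.3 -294.1  187. ] yaw -0.052 q [-0.81  0.08  1.77  0.    1.29 -0.75] F [ 1.1 -0.6 -1.5] w 61.6
total dp tool [-23.7 178.5  69.7] spin 0.0
[[-0.0033, 0.0255, 0.01], [-0.0033, 0.0255, 0.01], [-0.0033, 0.0255, 0.01], [-0.0033, 0.0255, 0.01], [-0.0033, 0.0255, 0.01], [-0.0033, 0.0255, 0.01], [-0.0033, 0.0255, 0.01]] spin 0.0001
```

```bash
python3 -m pendant '{"jaw":[0.2,0.2,0.2,0.2,0.2,0.2,0.2,0.2,0.2],"dp":[[-0.01,0.0255,0.01],[-0.005,0.0255,0.01],[0,0.0255,0.01],[0,0.0255,0.01],[0,0.0255,0.01],[0,0.0255,0.01],[0,0.0255,0.01],[0,0,0],[0,0,0]],"spin":[0,0,0,0,0,0,0,0,0]}' 25
python3 - <<'E'
from h import *
w=cam('wrist','w28.png')
to(577,-373,118.5,-0.052)
E
```

```text
time: 42.8
tcp_pos: [578.0, -374.1, 199.7]
orientation: [-0.486, -0.512, -0.488, 0.513]
wrist_force: [-0.4, 0.1, -1.5]
grip_width: 61.8
t 42.85 tcp [ 577.3 -373.8  200.2] yaw -0.051 q [-0.7   0.47  1.26 -0.    1.42 -0.65] F [ 0.2  0.4 -2.3] w 61.7
total dp tool [81.7 -0.1 -0.6] spin 0.001
```

View pics/w28.png

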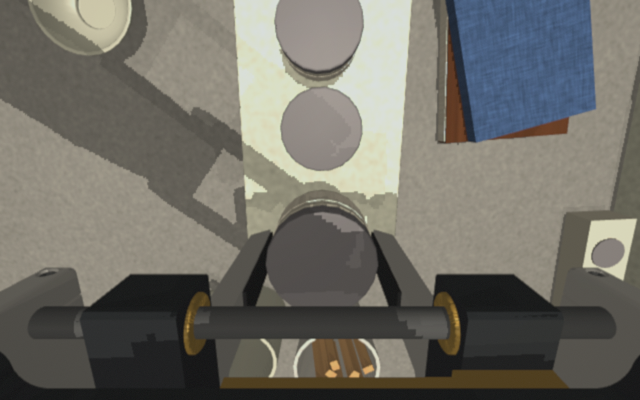

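```bash
python3 -m pendant '{"jaw":[0.2,0.2,0.2,0.2,0.2,0.2,0.2,0.2],"dp":[[0.02,0,0],[0.02,0,0],[0.02,0,0],[0.01,0,0],[0.005,0,0],[0.003,0,0],[0,0,0],[0,0,0]],"spin":[0,0,0,0,0,0,0,0]}' 25
python3 - <<'E'
from h import *
to(577,-373,118.5,-0.052)
E
```

```text
time: 43.52
tcp_pos: [578.7, -375.1, 125.6]
orientation: [0.488, 0.513, 0.486, -0.513]
wrist_force: [0.0, -1.1, -2.8]
grip_width: 61.5
t 43.52 tcp [ 578.7 -375.1  125.6] yaw -0.052 q [-0.7   0.53  1.32 -0.    1.29 -0.65] F [ 0.  -1.1 -2.8] w 61.5
total dp tool [ 7.1 -1.8 -2. ] spin 0.0
```

```bash
python3 -m pendant '{"jaw":[0.2,0.2,0.2,0.2,0.2],"dp":[[0.002,-0.001,-0.001],[0.002,0,0],[0.002,0,0],[0,0,0],[0,0,0]],"spin":[0,0,0,0,0]}' 25;  python3 - <<'E'
from h import *
to(577,-373,118,-0.052)
E
```

```text
time: 43.93
tcp_pos: [577.6, -373.6, 118.5]
orientation: [0.487, 0.513, 0.487, -0.513]
wrist_force: [-0.5, 0.9, -1.5]
grip_width: 61.4
t 43.93 tcp [ 577.6 -373.6  118.5] yaw -0.051 q [-0.7   0.53  1.33  0.    1.27 -0.65] F [-0.5  0.9 -1.5] w 61.4
total dp tool [ 0.5 -0.6 -0.6] spin 0.001
```

```bash
python3 -m pendant '{"jaw":[0.2,0.2,0.2],"dp":[[0.0015,0,0],[0,0,0],[0,0,0]],"spin":[0,0,0]}' 25
```

```text
time: 44.18
tcp_pos: [577.6, -373.6, 118.5]
orientation: [0.487, 0.513, 0.487, -0.513]
wrist_force: [-2.6, 3.1, 6.4]
grip_width: 61.4
```

Contact; release and rise.

```bash
python3 -m pendant '{"jaw":[0.35,0.4,0.5,0.6,0.7,0.7,0.7,0.7,0.7,0.7,0.7],"dp":[[0,0,0],[0,0,0],[0,0,0],[0,0,0],[0,0,0],[-0.02,0,0],[-0.03,0,0],[-0.035,0,0],[-0.035,0,0],[-0.035,0,0],[-0.02,0,0]],"spin":[0,0,0,0,0,0,0,0,0,0,0]}' 25; python3 -m pendant '{"jaw":[0.7,0.7,0.7,0.7,0.7,0.7],"dp":[[0,-0.03,-0.02],[0,-0.03,-0.02],[0,-0.03,-0.02],[0,-0.03,-0.02],[0,0,0],[0,0,0]],"spin":[0,0,0,0,0,0]}'
python3 - <<'E'
from h import *
w=cam('wrist','w29.png');s=cam('scene','s29.png');d=cam('side','d29.png')
print(r.observe()['tcp_pos'],r.observe()['wrist_force'])
cv2.imwrite('pics/z1.png',cv2.resize(s['img'][120:240,170:340,::-1],(800,565),interpolation=cv2.INTER_CUBIC))
cv2.imwrite('pics/z2.png',cv2.resize(d['img'][190:320,260:460,::-1],(800,520),interpolation=cv2.INTER_CUBIC))
E
```

```text
time: 45.1
tcp_pos: [578.4, -374.5, 297.0]
orientation: [0.489, 0.513, 0.485, -0.512]
wrist_force: [1.2, -0.9, 0.6]
grip_width: 79.7
time: 45.6
tcp_pos: [460.4, -286.3, 291.4]
orientation: [0.487, 0.513, 0.487, -0.513]
wrist_force: [0.6, -0.2, 0.0]
grip_width: 79.8
[ 462.75968266 -288.56293648  292.42354229] [ 0.2048736  -0.09050191  0.15654099]
```

View pics/z1.png

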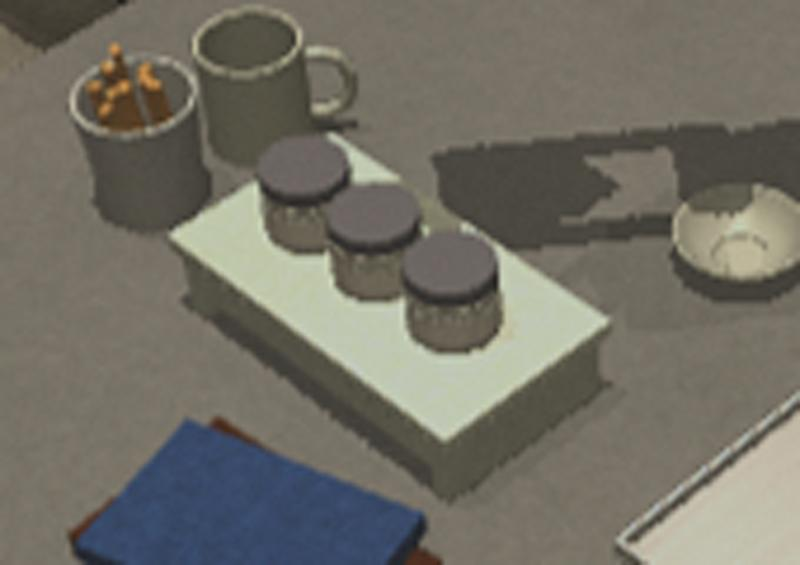

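View pics/z2.png

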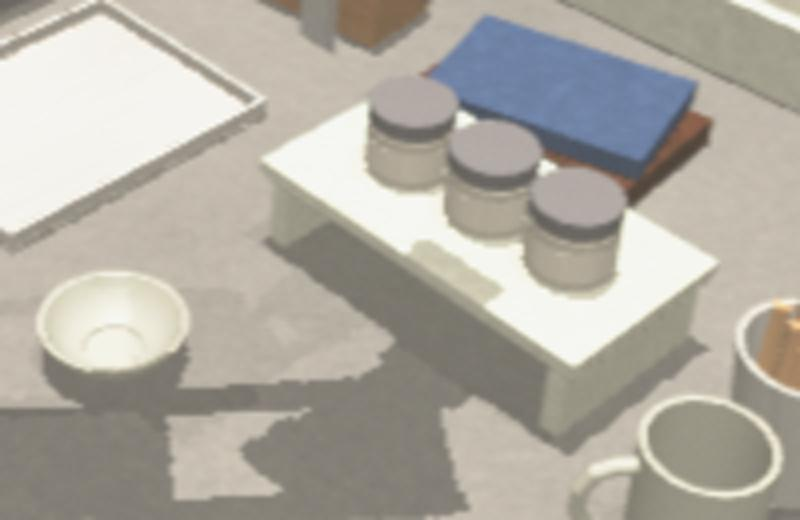

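View pics/s29.png

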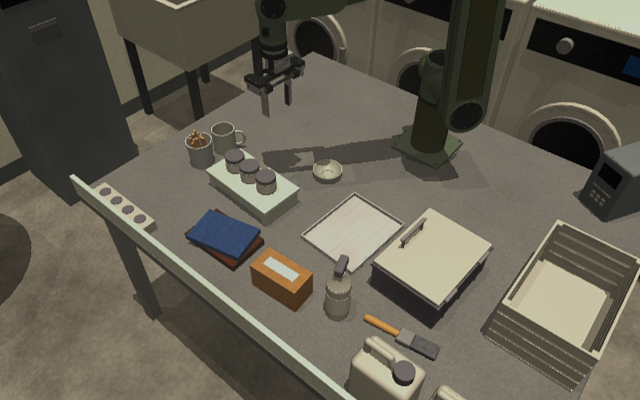

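View pics/d29.png

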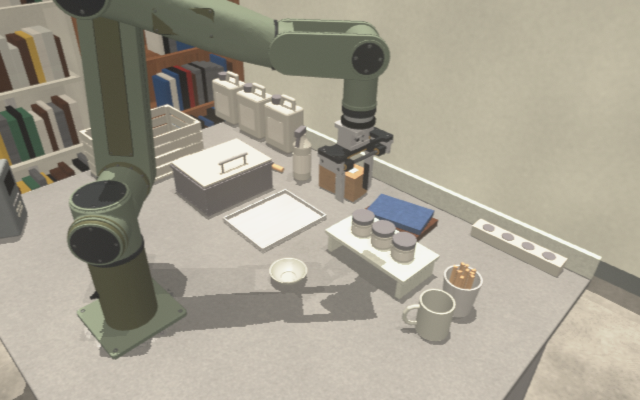

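Run:
```python
from h import *
d=cam('side');s=cam('scene')
A=lambda u,v:(170+u/4.706,120+v/4.706); B=lambda u,v:(260+u/4,190+v/4)
cs=[tri(s,A(*a),d,B(*b))[0] for a,b in [((337,135),(0,0))][:0]]
c1,_=tri(s,A(168,237),d,B(718,265)); c2,_=tri(s,A(608,322),d,B(262,162)); print(c1.round(1),c2.round(1))
cen=(c1+c2)/2; 
c0=(onz(s,*A(337,135),70)+onz(d,*B(575,365),70))/2; yv=(c2-c0)[:2]; yv/=np.linalg.norm(yv); xv=np.array([yv[1],-yv[0]])
print('centre',cen.round(1),'yaw',np.arctan2(-yv[0],yv[1]).round(3))
for a,b in [((449,266),(412,104)),((374,214),(495,150)),((304,168),(577,199))]:
    p,e=tri(s,A(*a),d,B(*b)); q=p[:2]-cen[:2]; print(p.round(1),'riser x,y',(q@xv).round(1),(q@yv).round(1))
cv2.imwrite('pics/z1.png',cv2.resize(s['img'][200:320,360:510,::-1],(750,600),interpolation=cv2.INTER_CUBIC))
cv2.imwrite('pics/z2.png',cv2.resize(d['img'][130:220,160:290,::-1],(800,554),interpolation=cv2.INTER_CUBIC))
```

```text
[ 646.8 -444.5   67.1] [ 515.3 -158.2   67.2]
centre [ 581.1 -301.3   67.1] yaw -0.059
[ 583.5 -233.   121.1] riser x,y -1.6 68.4
[ 580.2 -305.4  122.2] riser x,y -0.6 -4.1
[ 577.  -374.4  121.6] riser x,y 0.3 -73.2
```

View pics/z1.png

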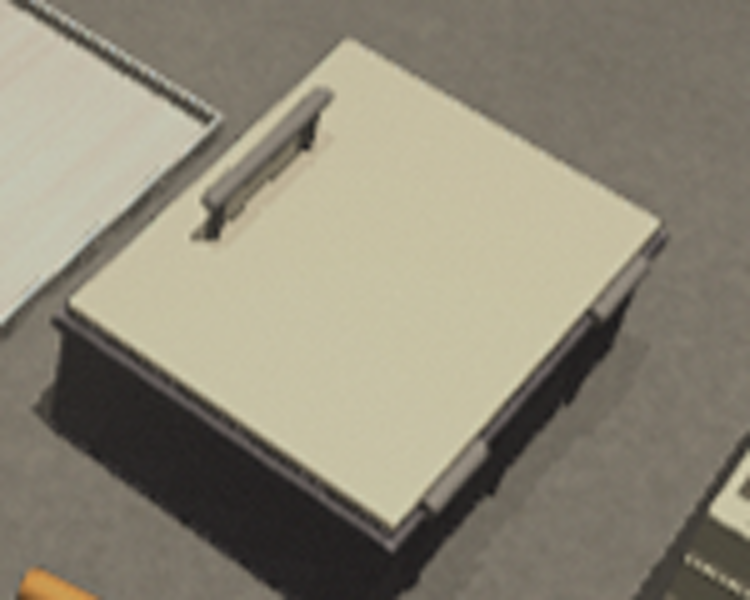

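View pics/z2.png

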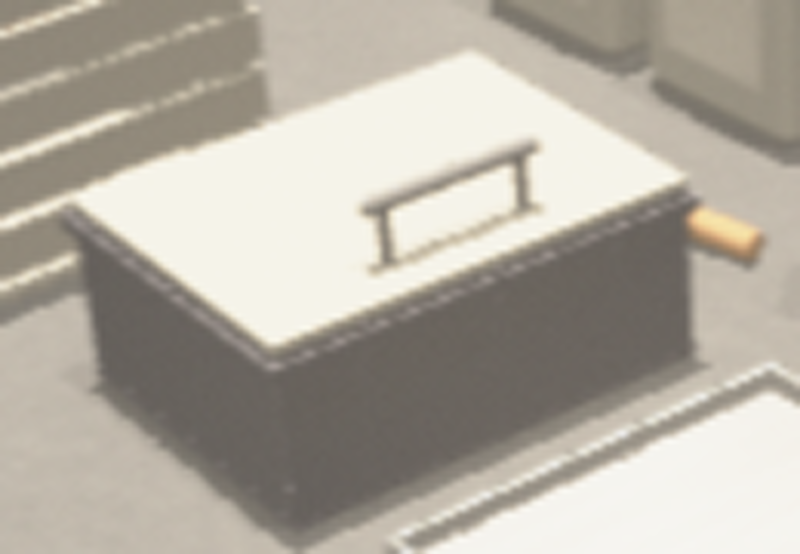

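Run:
```python
from h import *
d=cam('side');s=cam('scene')
S=lambda u,v:(360+u/5,200+v/5); D=lambda u,v:(160+u/6.154,130+v/6.154)
for n,a,b in [('free near',(350,38),(272,350)),('free far',(68,300),(688,178)),('hinge near',(663,220),(75,207)),('hinge far',(395,530),(470,50)),('h near',(328,95),(368,208)),('h far',(208,203),(532,148))]:
    p,e=tri(s,S(*a),d,D(*b)); print(n,p.round(1),round(e,1))
```

```text
free near [368.9 209.8 111.5] 4.6
free far [627.8 195.7 113.1] 4.1
hinge near [378.6 405.9 109.7] 8.4
hinge far [639.2 396.7 113.5] 1.1
h near [449.4 236.  149.1] 5.8
h far [551.4 228.5 147.1] 1.3
```

Run:
```python
from h import *
print(r.close_job())
```

```text
the job is handed in; nothing more can be done
None
```

The job is handed in. The lid is shut over all four wash balls, and the three tubs stand in a row on the riser. It took about 46 s of the 210 s allowed.

**What I did**
- I opened the lid by its handle to about 1.7 rad and lowered each ball to the bin floor, letting go a few millimetres above it at most. Then I shut the lid.
- One of the tubs on the counter was knocked up against the sheets box during the run. I slid it about 4 cm clear with an open finger, then lifted it and the other tub onto the riser.

**Last checks**
- **Balls:** before the lid was shut, pictures showed all four lying apart on the bin floor and the tray empty. I could not check them after that.
- **Lid:** the free edge measures 112 mm high and the hinge edge 112 mm, which works out to about 0.004 rad. The handle is at 148 mm, as it should be when shut.
- **Tubs:** all three are upright. They sit at riser x = -1.6, -0.6 and 0.3 mm and y = 68, -4 and -73 mm, so the gaps are about 10 and 7 mm.
- **Other things on the counter:** none looks moved in the last pictures, though I did not measure each one.
- **Robot:** the arm is clear, with the wrist force at zero.

**Disagreements:** position readings from the different views differed by up to about 1 cm. Two-view heights of the riser and tub tops came out 3–4 mm low. No check failed.

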